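# Unstack the rinsed dive kit and set each piece on its drying place

### The job

Take the rinsed pile apart from the top down, one piece at a time, setting each down, right way up, before taking the next: first the green whistle in the middle of the yellow pad, then the glass jar in the middle of the round cork coaster, then the orange tray on the orange-bordered black mat, and last the grey tray on the blue-bordered black mat, both trays centred and with their long sides in line with their mats. Set the jar down gently and never drop it or tip it over; leave the torch and the black mouthpiece where they lie.

Things in the scene. Friction and masses are not known exactly. Their poses are not given: they have to be found in the camera images.
- whistle: Loose green plastic whistle lying flat on the jar's lid at the start, at any yaw; about 47 mm long along its x (from x = -26 to x = +21), 18 mm wide along its y with flat parallel sides, 22 mm high over the round chamber (x = -1 to +21) and 8 mm high over the mouth end (x below -1). 20 g. Origin: on its underside, z up.
- jar: Loose closed glass jar with a flat aluminium screw lid (lid shut and rigid with the jar), standing upright in the orange tray at the start, up to 25 mm from the tray's middle along its length. 70 mm high in all; glass 48 mm in diameter, 55 mm high; lid 50 mm in diameter, from 55 to 70 mm. About 0.14 kg. Origin: centre of its underside, z up.
- orange_tray: Loose orange open-topped tray, 62 mm wide along its x, 116 mm long along its y, 34 mm high in all: a foot 48 x 100 mm, 4 mm high, under a straight-sided body from 4 to 34 mm with 4 mm walls; inner floor 8 mm above the origin. It stands on the grey tray's side rims at the start with its foot 4 mm down inside it (its origin 26 mm above the grey tray's), free to be lifted straight off. About 75 g. Origin: centre of the foot's underside, z up.
- grey_tray: Loose grey open-topped tray at the bottom of the pile, standing on the bench; 62 mm wide along its x, 160 mm long along its y, 30 mm high, straight 4 mm walls. Its ends show on either side of the orange tray. About 90 g. Origin: centre of its underside, z up.
- yellow_pad: Fixed flat yellow square pad, 84 x 84 mm, 6 mm thick: the whistle's place (any yaw). Origin: centre of its underside, on the bench, z up.
- cork_coaster: Fixed flat round cork coaster, 94 mm in diameter, 6 mm thick: the jar's place. Origin: centre of its underside, on the bench, z up.
- orange_mat: Fixed flat black rubber mat with an orange border, 84 mm along its x, 140 mm along its y, 6 mm thick: the orange tray's place, long side along long side, either way round. Origin: centre of its underside, on the bench, z up.
- grey_mat: Fixed flat black rubber mat with a blue border, 84 mm along its x, 180 mm along its y, 6 mm thick: the grey tray's place, long side along long side, either way round. Origin: centre of its underside, on the bench, z up.
- torch: Loose aluminium dive torch lying on the bench, to be left alone; 110 mm long along its x (its square dark head towards +x), 34 mm wide and high. Origin: centre of its underside.
- mouthpiece: Loose black silicone mouthpiece lying on the bench, to be left alone; about 56 mm along both its x and its y, 22 mm high. Origin: underside, near its middle.
There are look-alikes about, which are no part of the job. Leave any pink or purple look-alike of the orange_tray alone. What is shaped like the grey_mat but red is not meant.

How it is judged:
By the outcome, as a careful person would: the job done as asked, in the order asked, and still so for the second after the job is handed in, with the robot touching nothing.
It also fails if it takes over 112 s, if anything falls off the work surface, if the arm or the gripper's body presses on something with over 40 N, if the wrist force passes 120 N, or if a joint passes its speed limit or range.

### The arm

A 6-joint arm with a two-finger parallel gripper is mounted at the origin on the work surface. World frame = base frame: x ahead of the robot, y to its left, z up, the work surface at z = 0. Lengths are in mm, angles in rad, forces in N, time in s.
With the tool pointing down it reaches from about 350 to 875 mm from the base axis. Payload 4.2 kg.
Tool frame: the origin (TCP) lies between the finger pads; the fingertips stand 11 mm ahead of it and the grasp point (between the pads) lies 8 mm behind it; z points along the fingers, y is the direction in which the jaws open and shut (so a half turn about z gives the same grasp; the last joint's range is limited). The gripper opens to 85 mm and grips with 20 to 120 N. Pads are 22 mm wide; open, the fingers measure 114 mm over their backs; the gripper's body (76 mm by 85 mm) begins 54 mm behind the grasp point. The pads swing forward as they close: fully open they stand 13 mm farther back than shut.
Start: joints at [1.392, 0.385, 0.008, 0, -1.194, -0.259], TCP at [264.934, 566.047, 242.312] pointing down, gripper open.
Joint ranges: [-3.14, 3.14], [-1.21, 2.06], [-1.07, 1.41], [-3.16, 2.05], [-2.99, -0.16], [-3.1, 3.1]. Speed limits (rad/s): [2.79, 2.79, 3.14, 3.14, 3.14, 3.14].

### API

Orientations are given as a unit quaternion [x, y, z, w].
In Python, from bench import * gives the robot as it stands.
- The arm moves only by the tool servo_tool, never from a script. Its argument "rows" is a list of rows, each a list of 7 numbers: the opening, from 0 (shut) to 1 (fully open), then the shift along the tool's x, y, z in cm, then the turn, a rotation vector about the tool's x, y, z in degrees. A call has 1 to 12 rows; each row shifts and turns the commanded pose from where the row before left it, along the tool's axes as they then stand; what a row does not reach is not made up. A row lasts 1/10 s, in which the tool goes at most 50 mm and 8.59 degrees, less where a joint would pass 70% of its speed; a pose out of reach is approached as far as the arm can. A call is refused whole if a number of a shift passes 5 or a number of a turn 8.59, either way. A call with a gripper value outside its range is refused whole. The fingers move at their own pace and stop on an object; the grip force is fixed at half the most. Time passes only in rows, so rows that do not move let the fingers close. It gives the time, the measured TCP pose, the force and the opening at its end, in the units of the state.
- read_state(): the state, without advancing time (a new reading comes with each control period).
- get_image(name): name is "scene" or "top" or "wrist"; returns a dict with "image" (384x512x3 uint8, red, green, blue), "mtx" (3x3 intrinsics, pixels), "k1" (the pictures are not rectified: a ray, as slopes to the right and down, at radius r is drawn at 1 + k1 r^2 times it, then the intrinsics apply), "extrinsics" (4x4, takes a point from camera to world coordinates). Camera axes: x right, y up, looking along -z (the intrinsics and any distortion apply to the point x, -y, -z); pixel columns grow to the right and rows downward; lengths in mm; the calibration is good to about 2 mm. A picture is of the moment at which its call begins. There is no depth.
- job_done(): hands the job in, once; it reports no verdict.
The state is a dict: "clock": time; "joints": joint angles; "joint_vel": joint speeds; "joint_efforts": joint torques, N m; "position": TCP position; "ee_rot": TCP orientation; "contact_force": force on the tool from outside, world axes, zero at the start; "wrist_torque": the same for the moment, N m; "gripper_width": finger opening in mm.
Only numpy, scipy, OpenCV 4.12 (cv2) and the standard library are available. Lean on these libraries where they do the work, as an engineer would, in place of code of your own. Each camera call takes 0.05 s, during which the arm holds its last target. There are 200 camera calls.

## Working session

There is one attempt and no reset: what is moved stays moved. The work goes in short steps, Python scripts to look and compute and a tool call to move; the robot and the scene stay as the last step left them, time stands still between calls to the robot, and variables do not carry over. Pictures are saved under pics/ and viewed, about 12 in all and at most 16, crops included, and the job is handed in when it is done.

Besides the shell and the picture viewer there is one more tool, called after "Call:" as name(argument=value, ...) on one line, values as JSON. servo_tool: Moves the arm, as the interface text tells. Its arguments: {"type":"object","properties":{"rows":{"type":"array","items":{"type":"array","items":{"type":"number"}}}},"required":["rows"]}

```bash
mkdir -p pics; ls; cat > h.py <<'E'
from bench import *
import numpy as np, cv2
from scipy.spatial.transform import Rotation as R
def snap(cam,fn=None):
    d=get_image(cam)
    im=d["image"]
    if fn: cv2.imwrite("pics/"+fn+".png",im[:,:,::-1]); np.savez("pics/"+fn,image=im,mtx=d["mtx"],k1=d["k1"],ext=d["extrinsics"])
    return d
def ld(fn):
    z=np.load("pics/"+fn+".npz"); return dict(image=z["image"],mtx=z["mtx"],k1=float(z["k1"]),extrinsics=z["ext"])
def px2w(d,u,v,z):
    K=np.array(d["mtx"]);E=np.array(d["extrinsics"]);k=d["k1"]
    p=np.array([(u-K[0,2])/K[0,0],(v-K[1,2])/K[1,1]]);q=p.copy()
    for _ in range(30): q=p/(1+k*(q@q))
    r=E[:3,:3]@np.array([q[0],-q[1],-1]);o=E[:3,3]
    return o+r*(z-o[2])/r[2]
def w2px(d,P):
    K=np.array(d["mtx"]);E=np.array(d["extrinsics"])
    c=E[:3,:3].T@(np.array(P,float)-E[:3,3]); s=np.array([c[0],-c[1]])/-c[2]
    s=s*(1+d["k1"]*(s@s)); return K[0,0]*s[0]+K[0,2],K[1,1]*s[1]+K[1,2]
def crop(d,fn,u0,v0,u1,v1,f):
    cv2.imwrite("pics/"+fn+".png",cv2.resize(np.ascontiguousarray(d["image"][v0:v1,u0:u1,::-1]),None,fx=f,fy=f,interpolation=cv2.INTER_CUBIC))
E
python3 - <<'E'
from h import *
a=snap("top","top0");b=snap("scene","scene0")
s=read_state();print(s)
for d in (a,b): print(d["mtx"],d["k1"],d["extrinsics"])
E
```

```text
pics
{'clock': 0.1, 'joints': array([ 1.39159311e+00,  3.85474395e-01,  6.76421126e-03, -4.22521849e-04,
       -1.19396870e+00, -2.58608989e-01]), 'joint_vel': array([ 0.00034984, -0.00116238,  0.00327006,  0.00100064,  0.00108423,
       -0.00072363]), 'joint_efforts': array([ 4.84118154e-04, -3.93319309e+01,  1.88929385e+01,  4.19799596e+00,
       -2.62464695e-03,  5.80001625e-06]), 'position': array([264.74576791, 565.6172405 , 241.33663756]), 'ee_rot': array([ 9.76118210e-01, -2.17237924e-01, -1.58848460e-04,  9.48331635e-04]), 'contact_force': array([ 0.11691855,  0.59693964, -0.23072392]), 'wrist_torque': array([-0.01641849, -0.03402477,  0.03095882]), 'gripper_width': 85.48291665939072}
[[415.9627909    0.         254.98458064]
 [  0.         415.9627909  191.90696348]
 [  0.           0.           1.        ]] -0.05382803229305007 [[-8.04339791e-02  9.67543192e-01 -2.39563241e-01  2.84524896e+02]
 [-9.96753114e-01 -7.71864123e-02  2.29235145e-02  1.19472928e+02]
 [ 3.68846336e-03  2.40629236e-01  9.70610100e-01  1.10316280e+03]
 [ 0.00000000e+00  0.00000000e+00  0.00000000e+00  1.00000000e+00]]
[[381.18345456   0.         249.46050747]
 [  0.         381.18345456 189.03888904]
 [  0.           0.           1.        ]] -0.13053119540221259 [[ 6.02373307e-01 -4.95641714e-01  6.25688173e-01  1.17234628e+03]
 [ 7.98202849e-01  3.78267483e-01 -4.68813314e-01 -3.82907269e+02]
 [-4.31405589e-03  7.81826709e-01  6.23480863e-01  7.68569985e+02]
 [ 0.00000000e+00  0.00000000e+00  0.00000000e+00  1.00000000e+00]]
```

View pics/top0.png

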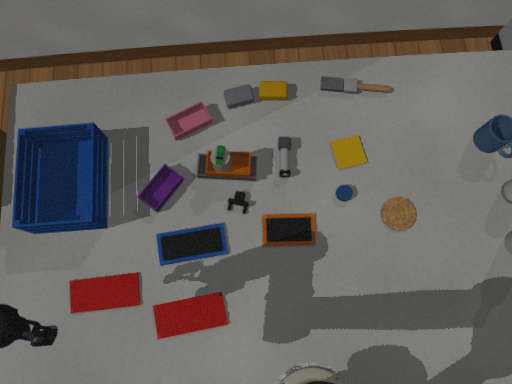

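View pics/scene0.png

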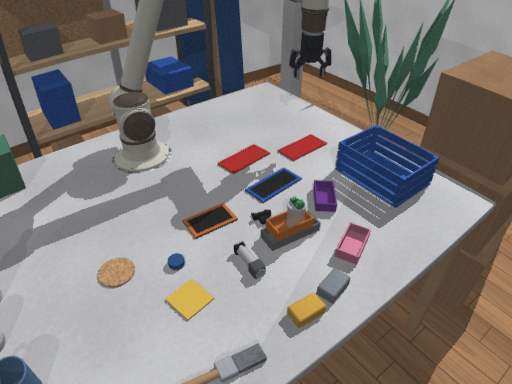

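```bash
python3 - <<'E'
from h import *
d=ld("top0"); crop(d,"c1",190,140,265,190,10); crop(d,"c2",150,130,420,270,2.9)
E
```

```text
(no output)
```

View pics/c1.png

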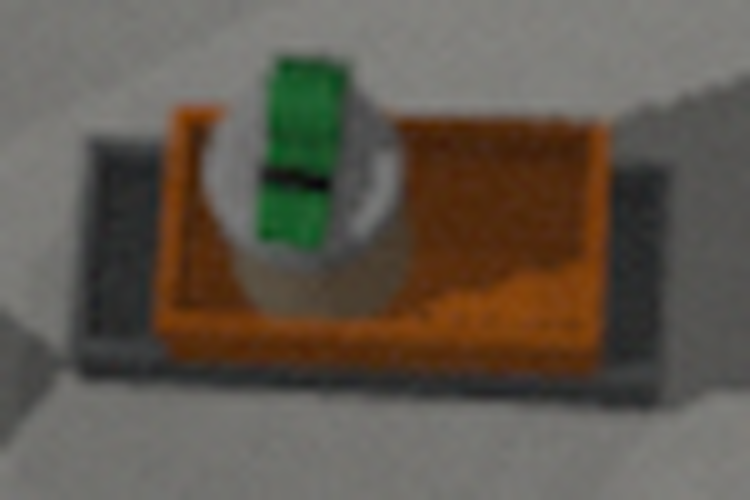

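View pics/c2.png

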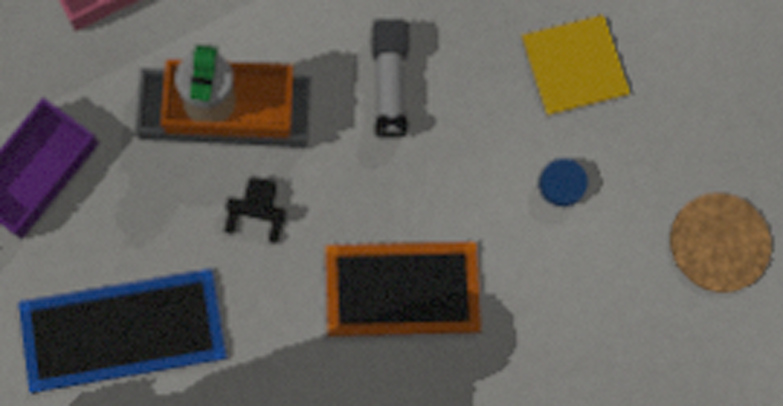

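```bash
python3 - <<'E'
from h import *
d=ld("top0")
f=lambda c,s,o:((c[0]+.5)/s-.5+o[0],(c[1]+.5)/s-.5+o[1])
P1=lambda c,z:px2w(d,*f(c,10,(190,140)),z)
def rep(n,pts):
    r=cv2.minAreaRect(np.array(pts,np.float32)[:,:2]);print(n,np.round(r,1) if 0 else r)
hsv=cv2.cvtColor(d["image"],cv2.COLOR_RGB2HSV)
def seg(n,lo,hi,box,z):
    m=cv2.inRange(hsv,np.array(lo),np.array(hi));k=np.zeros_like(m);u0,v0,u1,v1=box;k[v0:v1,u0:u1]=m[v0:v1,u0:u1]
    v,u=np.nonzero(k);w=[px2w(d,a,b,z) for a,b in zip(u,v)];rep(n+str(len(u)),w)
seg("yellow",(18,120,60),(35,255,255),(325,130,375,175),6)
seg("cork",(5,60,60),(25,255,255),(375,190,425,240),6)
seg("omat",(3,120,30),(18,255,255),(255,205,325,255),6)
seg("gmat",(100,120,30),(125,255,255),(150,218,235,270),6)
seg("otray",(3,120,30),(18,255,255),(190,140,265,182),60)
print("lid",P1((304,163),104),"L",P1((203,163),104),"R",P1((405,163),104))
a=P1((312,58),115);b=P1((290,243),108);print("wh",a,b,np.linalg.norm(a-b),np.degrees(np.arctan2(*(a-b)[1::-1])))
rep("orim",[P1(c,60) for c in((172,105),(612,122),(602,335),(158,318))])
print([P1(c,60).round(0)[:2] for c in((172,105),(612,122),(602,335),(158,318))])
print([P1(c,30).round(0)[:2] for c in((85,135),(675,165),(662,385),(72,350))])
s=read_state();print(R.from_quat(s["ee_rot"]).as_matrix().round(3))
w=snap("wrist");print(np.round(w["extrinsics"],3),w["mtx"],w["k1"])
E
```

```text
Traceback (most recent call last):
cv2.error: OpenCV(4.12.0) /io/opencv/modules/imgproc/src/convhull.cpp:143: error: (-215:Assertion failed) total >= 0 && (depth == CV_32F || depth == CV_32S) in function 'convexHull'
```

```bash
cat > m.py <<'E'
from h import *
d=ld("top0")
f=lambda c,s,o:((c[0]+.5)/s-.5+o[0],(c[1]+.5)/s-.5+o[1])
P1=lambda c,z:px2w(d,*f(c,10,(190,140)),z)
def rep(n,pts):
    r=cv2.minAreaRect(np.ascontiguousarray(np.array(pts)[:,:2].astype(np.float32)));print(n,r)
hsv=cv2.cvtColor(d["image"],cv2.COLOR_RGB2HSV)
def seg(n,lo,hi,box,z):
    m=cv2.inRange(hsv,np.array(lo),np.array(hi));k=np.zeros_like(m);u0,v0,u1,v1=box;k[v0:v1,u0:u1]=m[v0:v1,u0:u1]
    k=cv2.morphologyEx(k,cv2.MORPH_OPEN,np.ones((2,2),np.uint8))
    v,u=np.nonzero(k);w=[px2w(d,a,b,z) for a,b in zip(u,v)];rep(n+str(len(u)),w)
seg("yellow",(18,120,60),(35,255,255),(325,130,375,175),6)
seg("cork",(5,60,60),(25,255,255),(375,190,425,240),6)
seg("omat",(3,120,30),(18,255,255),(255,205,325,255),6)
seg("gmat",(100,120,30),(125,255,255),(150,218,235,270),6)
seg("otray",(3,120,30),(18,255,255),(190,140,265,182),60)
print("lid",P1((304,163),104),"L",P1((203,163),104),"R",P1((405,163),104))
a=P1((312,58),115);b=P1((290,243),108);print("wh",a,b,np.linalg.norm(a-b),np.degrees(np.arctan2(*(a-b)[1::-1])))
print([P1(c,60).round(0)[:2] for c in((172,105),(612,122),(602,335),(158,318))])
print([P1(c,30).round(0)[:2] for c in((85,135),(675,165),(662,385),(72,350))])
s=read_state();print(R.from_quat(s["ee_rot"]).as_matrix().round(3))
w=snap("wrist");print(np.round(w["extrinsics"],3),w["mtx"],w["k1"])
E
python3 m.py
```

```text
yellow858 ((646.8911743164062, -177.7974395751953), (83.62812042236328, 84.68492889404297), 10.26004695892334)
cork945 ((462.7405090332031, -290.39447021484375), (91.54051208496094, 93.13362121582031), 38.14555740356445)
omat644 ((443.898193359375, 10.57708740234375), (139.54342651367188, 83.98922729492188), 86.66348266601562)
gmat739 ((425.848876953125, 269.1969299316406), (82.70770263671875, 178.85252380371094), 5.347785472869873)
otray762 ((620.30078125, 157.81703186035156), (118.54303741455078, 68.8604965209961), 83.74270629882812)
lid [631.87903764 176.68371433 104.        ] L [633.92825332 202.17686892 104.        ] R [629.83693924 151.20254065 104.        ]
wh [655.72810398 172.38897191 115.        ] [609.66512888 181.2146998  108.        ] 47.420366376196085 -10.846494430944492
[array([666., 213.]), array([652.,  97.]), array([594., 104.]), array([608., 220.])]
[array([670., 240.]), array([649.,  80.]), array([587.,  89.]), array([610., 246.])]
[[ 0.906 -0.424 -0.001]
 [-0.424 -0.906 -0.002]
 [ 0.     0.002 -1.   ]]
[[-4.24000e-01  8.66000e-01  2.65000e-01  3.31760e+02]
 [-9.06000e-01 -4.06000e-01 -1.22000e-01  5.34228e+02]
 [ 2.00000e-03 -2.91000e-01  9.57000e-01  3.73871e+02]
 [ 0.00000e+00  0.00000e+00  0.00000e+00  1.00000e+00]] [[293.25361584   0.         254.44734776]
 [  0.         293.25361584 191.36892182]
 [  0.           0.           1.        ]] 0.015547196947241427
```

Call:
servo_tool(rows=[[0.5, 0, 0, 0, 0, 0, -7.1], [0.5, 0, 0, 0, 0, 0, -7.1], [0.5, 4, 2.8, 0, 0, 0, 0], [0.5, 4, 2.8, 0, 0, 0, 0], [0.5, 4, 2.8, 0, 0, 0, 0], [0.5, 4, 2.8, 0, 0, 0, 0], [0.5, 4, 2.8, 0, 0, 0, 0], [0.5, 4, 2.8, 0, 0, 0, 0], [0.5, 4, 2.8, 0, 0, 0, 0], [0.5, 4, 2.8, 0, 0, 0, 0], [0.5, 4, 2.8, 0, 0, 0, 0], [0.5, 4, 2.8, 0, 0, 0, 0]])

```text
clock: 1.35
position: [605.9, 213.9, 242.1]
ee_rot: [0.995, -0.095, -0.0, 0.0]
contact_force: [0.3, 1.1, 0.5]
gripper_width: 42.8
```

Call:
servo_tool(rows=[[0.5, 4, 3, 0, 0, 0, 0], [0.5, 0, 0, 0, 0, 0, 0], [0.5, 0, 0, 0, 0, 0, 0]])

```text
clock: 1.65
position: [638.8, 177.1, 241.2]
ee_rot: [0.995, -0.096, -0.001, 0.0]
contact_force: [-1.4, 1.3, -0.9]
gripper_width: 43.0
```

```bash
cat >> h.py <<'E'
def to(x,y,z,yaw):
    "tool x axis at world yaw (deg); prints turn about tool z and then shift in the turned tool frame, cm"
    s=read_state();M=R.from_quat(s["ee_rot"]).as_matrix()
    T=np.array([[np.cos(np.radians(yaw)),np.sin(np.radians(yaw)),0],[np.sin(np.radians(yaw)),-np.cos(np.radians(yaw)),0],[0,0,-1]])
    rv=np.degrees(R.from_matrix(M.T@T).as_rotvec())
    dl=T.T@(np.array([x,y,z])-s["position"])/10
    print("t",round(s["clock"],2),"pos",s["position"].round(1),"turn",rv.round(1),"shift",dl.round(2),"w",round(s["gripper_width"],1),"F",s["contact_force"].round(1))
E
python3 - <<'E'
from h import *
to(645,174.5,117.5,-10.8)
w=snap("wrist","w1")
for p in((631.9,176.7,104),(645,174.5,126),(655.7,172.4,115),(609.7,181.2,108)): print(w2px(w,p))
cv2.imwrite("pics/w1b.png",cv2.resize(w["image"][:,:,::-1],None,fx=1.5,fy=1.5))
E
```

```text
t 1.65 pos [638.8 177.1 241.2] turn [ 0.   0.1 -0.2] shift [ 0.65  0.14 12.37] w 43.0 F [-1.4  1.3 -0.9]
(np.float64(256.03403340622185), np.float64(189.6774717852358))
(np.float64(255.8047711180771), np.float64(182.36685488911235))
(np.float64(255.78292971334886), np.float64(167.44797774379109))
(np.float64(255.8371811050624), np.float64(213.24351710614337))
```

View pics/w1b.png

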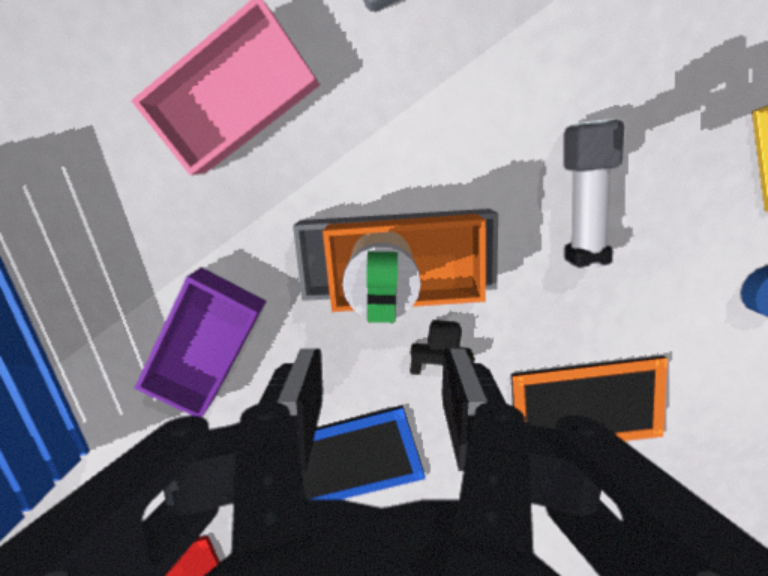

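Call:
servo_tool(rows=[[0.5, 0.65, 0.1, 2, 0, 0, 0], [0.5, 0, 0, 3, 0, 0, 0], [0.5, 0, 0, 3, 0, 0, 0], [0.5, 0, 0, 2, 0, 0, 0], [0.5, 0, 0, 1.5, 0, 0, 0], [0.5, 0, 0, 0.7, 0, 0, 0], [0.5, 0, 0, 0, 0, 0, 0], [0.5, 0, 0, 0, 0, 0, 0]])

```text
clock: 2.5
position: [644.9, 177.3, 121.4]
ee_rot: [0.996, -0.094, 0.001, -0.0]
contact_force: [0.2, -0.1, -0.1]
gripper_width: 42.6
```

Call:
servo_tool(rows=[[0.4, 0, 0, 0, 0, 0, 0], [0.1, 0, 0, 0, 0, 0, 0], [0, 0, 0, 0, 0, 0, 0], [0, 0, 0, 0, 0, 0, 0], [0, 0, 0, 0, 0, 0, 0], [0, 0, 0, 0, 0, 0, 0]])

```text
clock: 3.1
position: [645.4, 176.6, 121.6]
ee_rot: [0.996, -0.095, 0.001, -0.0]
contact_force: [-0.6, 0.7, 5.9]
gripper_width: 16.2
```

Call:
servo_tool(rows=[[0, 0, 0, 0, 0, 0, 0], [0, 0, 0, 0, 0, 0, 0], [0, 0, 0, -0.5, 0, 0, 0], [0, 0, 0, -1.5, 0, 0, 0], [0, 0, 0, -3, 0, 0, 0], [0, 0, 0, -3, 0, 0, 0], [0, 0, 0, -1, 0, 0, 0], [0, 0, 0, 0, 0, 0, 0], [0, 0, 0, 0, 0, 0, 0]])

```text
clock: 4.0
position: [643.7, 176.1, 208.6]
ee_rot: [0.995, -0.095, -0.001, 0.0]
contact_force: [0.1, -1.1, -0.1]
gripper_width: 16.1
```

```bash
python3 - <<'E'
from h import *
w=snap("wrist","w2")
crop(w,"w2b",130,120,390,315,2.5)
to(646.9,-177.8,200,-10)
to(646.9,-177.8,200,-30)
E
```

```text
t 4.05 pos [643.6 176.  208.1] turn [ 0.1  0.2 -0.9] shift [ 6.47 34.79  0.81] w 16.3 F [ 0.5 -0.2 -0.1]
t 4.05 pos [643.6 176.  208.1] turn [ 0.1  0.2 19.1] shift [17.98 30.47  0.81] w 16.3 F [ 0.5 -0.2 -0.1]
```

View pics/w2b.png

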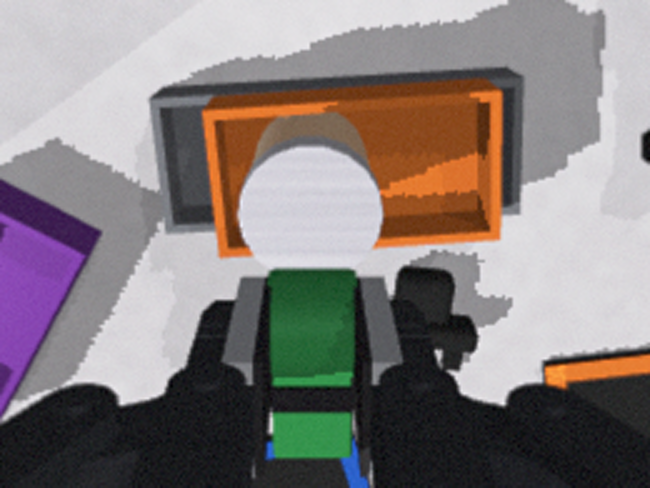

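Call:
servo_tool(rows=[[0, 1, 4.3, 0, 0, 0, 0], [0, 1, 4.3, 0, 0, 0, 0], [0, 1, 4.3, 0, 0, 0, 0], [0, 1, 4.3, 0, 0, 0, 0], [0, 1, 4.3, 0, 0, 0, 0], [0, 1, 4.3, 0, 0, 0, 0], [0, 1, 4.3, 0, 0, 0, 0], [0, 1, 4.3, 2, 0, 0, 0], [0, 0, 0.2, 4, 0, 0, 0], [0, 0, 0, 4, 0, 0, 0], [0, 0, 0, 4, 0, 0, 0], [0, 0, 0, 0, 0, 0, 0]])

```text
clock: 5.25
position: [652.0, -178.1, 61.6]
ee_rot: [0.995, -0.096, -0.009, -0.0]
contact_force: [-0.4, 0.7, -1.3]
gripper_width: 15.9
```

```bash
python3 - <<'E'
from h import *
to(656.5,-179.7,25,-10.9)
E
```

```text
t 5.25 pos [ 652.  -178.1   61.6] turn [ 0.   1.  -0.1] shift [0.47 0.08 3.66] w 15.9 F [-0.4  0.7 -1.3]
```

Call:
servo_tool(rows=[[0, 0.4, 0, 1.5, 0, 0, 0], [0, 0, 0, 0.8, 0, 0, 0], [0, 0, 0, 0, 0, 0, 0], [0, 0, 0, 0, 0, 0, 0]])

```text
clock: 5.65
position: [662.6, -179.3, 48.6]
ee_rot: [0.996, -0.095, 0.001, 0.0]
contact_force: [0.0, 0.5, 0.1]
gripper_width: 16.3
```

```bash
python3 - <<'E'
from h import *
to(656.5,-179.7,25,-10.9)
E
```

```text
t 5.65 pos [ 662.6 -179.3   48.6] turn [-0.  -0.1  0. ] shift [-0.59  0.16  2.36] w 16.3 F [0.  0.5 0.1]
```

Call:
servo_tool(rows=[[0, -0.6, 0.1, 1, 0, 0, 0], [0, 0, 0, 0.7, 0, 0, 0], [0, 0, 0, 0.4, 0, 0, 0], [0, 0, 0, 0, 0, 0, 0], [0, 0, 0, 0, 0, 0, 0], [0, 0, 0, 0, 0, 0, 0]])

```text
clock: 6.25
position: [656.1, -179.2, 26.6]
ee_rot: [0.995, -0.095, 0.0, 0.0]
contact_force: [0.1, 0.1, -0.4]
gripper_width: 16.2
```

Call:
servo_tool(rows=[[0, 0, 0, 0.15, 0, 0, 0], [0, 0, 0, 0.1, 0, 0, 0], [0, 0, 0, 0, 0, 0, 0], [0, 0, 0, 0, 0, 0, 0]])

```text
clock: 6.65
position: [655.8, -179.1, 23.8]
ee_rot: [0.995, -0.095, -0.0, 0.0]
contact_force: [0.2, -0.6, -0.1]
gripper_width: 16.6
```

Release gradually, then rise.

Call:
servo_tool(rows=[[0.22, 0, 0, 0, 0, 0, 0], [0.3, 0, 0, 0, 0, 0, 0], [0.4, 0, 0, 0, 0, 0, 0], [0.5, 0, 0, 0, 0, 0, 0], [0.5, 0, 0, 0, 0, 0, 0], [0.5, 0, 0, -1, 0, 0, 0], [0.5, 0, 0, -3, 0, 0, 0], [0.5, 0, 0, -4, 0, 0, 0], [0.5, 0, 0, -4, 0, 0, 0], [0.8, 0, 0, -4, 0, 0, 0], [1, 0, 0, -4, 0, 0, 0], [1, 0, 0, 0, 0, 0, 0]])

```text
clock: 7.85
position: [658.9, -180.0, 233.0]
ee_rot: [0.996, -0.094, 0.008, 0.001]
contact_force: [0.4, 0.1, -0.0]
gripper_width: 83.7
```

```bash
python3 - <<'E'
from h import *
w=snap("wrist","w3")
a=w["image"];t=snap("top","t3")["image"]
s=np.hstack([cv2.resize(a[100:300,130:390],None,fx=1.5,fy=1.5),cv2.resize(np.ascontiguousarray(t[135:185,190:260]),(390,300),interpolation=cv2.INTER_CUBIC)])
cv2.imwrite("pics/w3b.png",s[:,:,::-1])
to(632,176.7,200,-10.9)
E
```

```text
t 7.95 pos [ 656.1 -179.1  226.1] turn [-0.1 -0.2  0. ] shift [ -9.09 -34.48   2.61] w 85.5 F [ 0.1 -0.2 -1.2]
```

View pics/w3b.png

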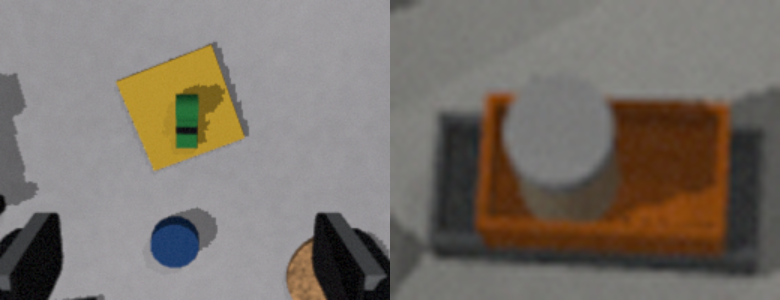

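```bash
python3 - <<'E'
from h import *
w=ld("w3");q=lambda u,v,z:px2w(w,u/1.5+130,v/1.5+100,z).round(1)
print("pad",np.mean([q(*c,6) for c in((116,80),(213,42),(247,133),(152,171))],0))
print("wh ends",q(187,94,17),q(187,148,10),q(187,148,14))
# lid centre from top image
d=ld("top0");t=ld("t3")
p=lambda u,v,z:px2w(t,(u+.5)/(390/70)-.5+190,(v+.5)/6-.5+135,z).round(1)
print("lid L,R,T,B",[p(*c,104)[:2] for c in((502-390,132),(615-390,132),(558-390,76),(560-390,188))])
E
```

```text
pad [ 653.05  -175.025    6.   ]
wh ends [ 666.  -181.8   17. ] [ 619.1 -172.9   10. ] [ 620.3 -173.1   14. ]
lid L,R,T,B [array([632. , 202.7]), array([627.9, 151.5]), array([654.9, 175.8]), array([605.2, 177.9])]
```

```bash
python3 - <<'E'
from h import *
for n,box in(("t3",(325,130,375,175)),("w3",(200,115,300,220))):
    d=ld(n);hsv=cv2.cvtColor(d["image"],cv2.COLOR_RGB2HSV);u0,v0,u1,v1=box
    def pts(lo,hi,z):
        m=cv2.inRange(hsv,np.array(lo),np.array(hi));k=np.zeros_like(m);k[v0:v1,u0:u1]=m[v0:v1,u0:u1]
        k=cv2.morphologyEx(k,cv2.MORPH_OPEN,np.ones((2,2),np.uint8))
        v,u=np.nonzero(k);return np.array([px2w(d,a,b,z)[:2] for a,b in zip(u,v)],np.float32)
    print(n,"pad",cv2.minAreaRect(pts((18,100,40),(35,255,255),6)),"\n wh",cv2.minAreaRect(pts((50,80,20),(80,255,255),15)))
E
```

```text
Traceback (most recent call last):
cv2.error: OpenCV(4.12.0) /io/opencv/modules/imgproc/src/convhull.cpp:143: error: (-215:Assertion failed) total >= 0 && (depth == CV_32F || depth == CV_32S) in function 'convexHull'
```

```bash
cat >> h.py <<'E'
def seg(d,lo,hi,box,z):
    hsv=cv2.cvtColor(np.ascontiguousarray(d["image"]),cv2.COLOR_RGB2HSV);u0,v0,u1,v1=box
    m=cv2.inRange(hsv,np.array(lo),np.array(hi));k=np.zeros_like(m);k[v0:v1,u0:u1]=m[v0:v1,u0:u1]
    k=cv2.morphologyEx(k,cv2.MORPH_OPEN,np.ones((2,2),np.uint8))
    v,u=np.nonzero(k)
    if len(u)<5: return len(u)
    r=cv2.minAreaRect(np.array([px2w(d,a,b,z)[:2] for a,b in zip(u,v)]).astype(np.float32)); return len(u),r
E
python3 - <<'E'
from h import *
for n,box in(("t3",(325,130,375,175)),("w3",(200,115,300,220))):
    d=ld(n);print(n,"pad",seg(d,(18,100,40),(35,255,255),box,6),"\n wh",seg(d,(50,80,20),(85,255,255),box,15))
E
```

```text
t3 pad 0 
 wh 0
w3 pad (3845, ((650.5613403320312, -174.9233856201172), (84.11380767822266, 84.27042388916016), 10.25980281829834)) 
 wh (432, ((642.6699829101562, -177.8377685546875), (17.225236892700195, 43.35770034790039), 79.6137924194336))
```

Call:
servo_tool(rows=[[1, -1.1, -4.3, 0, 0, 0, 0], [1, -1.1, -4.3, 0, 0, 0, 0], [1, -1.1, -4.3, 0, 0, 0, 0], [1, -1.1, -4.3, 0, 0, 0, 0], [1, -1.1, -4.3, 0, 0, 0, 0], [1, -1.1, -4.3, 0, 0, 0, 0], [1, -1.1, -4.3, 0, 0, 0, 0], [1, -1.1, -4.3, 0, 0, 0, 0], [1, 0, 0, 0, 0, 0, 0], [1, 0, 0, 0, 0, 0, 0], [1, 0, 0, 0, 0, 0, 0]])

```text
clock: 9.05
position: [633.9, 174.4, 222.8]
ee_rot: [0.995, -0.095, -0.001, 0.001]
contact_force: [0.0, 0.9, -0.2]
gripper_width: 85.2
```

```bash
python3 - <<'E'
from h import *
d=snap("top","t4");box=(325,130,375,175)
print("pad",seg(d,(18,100,40),(35,255,255),box,6),"\n wh",seg(d,(45,80,20),(88,255,255),box,15))
w=snap("wrist","w4");crop(w,"w4b",150,100,350,250,4)
t=d["image"]
cv2.imwrite("pics/t4b.png",np.hstack([cv2.resize(w["image"][100:300,130:390],None,fx=1.5,fy=1.5),cv2.resize(np.ascontiguousarray(t[130:175,325:375]),(333,300),interpolation=cv2.INTER_CUBIC)])[:,:,::-1])
to(632,176.7,88.5,-10.9)
E
```

```text
pad (744, ((646.8160400390625, -177.81101989746094), (83.7806167602539, 84.68492889404297), 10.260045051574707)) 
 wh (95, ((638.9338989257812, -181.4969940185547), (17.83072280883789, 47.87621307373047), 77.24209594726562))
t 9.15 pos [634.2 173.9 223.4] turn [ 0.   0.  -0.1] shift [-0.27 -0.23 13.49] w 85.4 F [ 0.6 -0.9  0.1]
```

View pics/t4b.png

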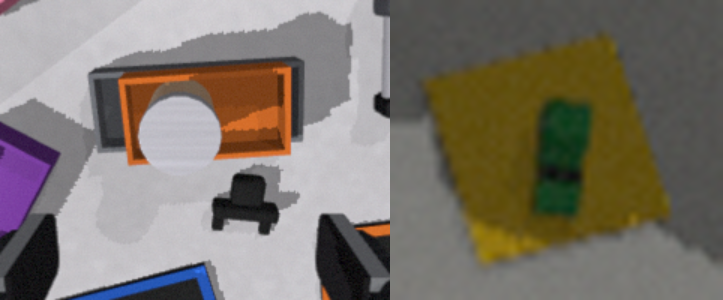

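Call:
servo_tool(rows=[[0.5, 1.1, 4.3, 0, 0, 0, 0], [0.5, 1.1, 4.3, 0, 0, 0, 0], [0.5, 1.1, 4.3, 0, 0, 0, 0], [0.5, 1.1, 4.3, 0, 0, 0, 0], [0.5, 1.1, 4.3, 0, 0, 0, 0], [0.5, 1.1, 4.3, 0, 0, 0, 0], [0.5, 1.1, 4.3, 2, 0, 0, 0], [0.5, 1.1, 4.3, 2, 0, 0, 0], [0.5, 0, 0, 4, 0, 0, 0], [0.5, 0, 0, 4, 0, 0, 0], [0.5, 0, 0, 0, 0, 0, 0], [0.5, 0, 0, 0, 0, 0, 0]])

```text
clock: 10.35
position: [655.7, -180.3, 104.2]
ee_rot: [0.995, -0.095, -0.0, 0.0]
contact_force: [0.9, -0.1, 1.2]
gripper_width: 42.7
```

```bash
python3 - <<'E'
from h import *
to(655.8,-179.8,24.5,-10.9)
E
```

```text
t 10.35 pos [ 655.7 -180.3  104.2] turn [ 0.1  0.  -0. ] shift [-0.   -0.05  7.97] w 42.7 F [ 0.9 -0.1  1.2]
```

Call:
servo_tool(rows=[[0.5, 0, 0, 3, 0, 0, 0], [0.5, 0, 0, 2.5, 0, 0, 0], [0.5, 0, 0, 1.5, 0, 0, 0], [0.5, 0, 0, 0.9, 0, 0, 0], [0.5, 0, 0, 0, 0, 0, 0], [0.5, 0, 0, 0, 0, 0, 0], [0.2, 0, 0, 0, 0, 0, 0], [0, 0, 0, 0, 0, 0, 0], [0, 0, 0, 0, 0, 0, 0], [0, 0, 0, 0, 0, 0, 0], [0, 0, 0, 0, 0, 0, 0]])

```text
clock: 11.45
position: [656.8, -179.3, 26.4]
ee_rot: [0.996, -0.095, 0.001, 0.0]
contact_force: [-0.7, 1.3, 5.6]
gripper_width: 16.0
```

Call:
servo_tool(rows=[[0, 0, 0, -0.5, 0, 0, 0], [0, 0.3, -0.2, -0.3, 0, 0, 0], [0, 0.3, -0.25, 0, 0, 0, 0], [0, 0, 0, 0, 0, 0, 0], [0, 0, 0, 0.5, 0, 0, 0], [0, 0, 0, 0.3, 0, 0, 0], [0, 0, 0, 0, 0, 0, 0], [0, 0, 0, 0, 0, 0, 0]])

```text
clock: 12.25
position: [662.6, -175.8, 26.3]
ee_rot: [0.996, -0.095, 0.0, 0.0]
contact_force: [-2.6, 1.4, 8.5]
gripper_width: 16.0
```

Call:
servo_tool(rows=[[0.22, 0, 0, 0, 0, 0, 0], [0.3, 0, 0, 0, 0, 0, 0], [0.4, 0, 0, 0, 0, 0, 0], [0.5, 0, 0, 0, 0, 0, 0], [0.5, 0, 0, -1, 0, 0, 0], [0.5, 0, 0, -3, 0, 0, 0], [0.5, 0, 0, -4, 0, 0, 0], [0.5, 0, 0, -4, 0, 0, 0], [0.8, 0, 0, -4, 0, 0, 0], [1, 0, -2, -4, 0, 0, 0], [1, -1, -4.3, 0, 0, 0, 0], [1, -1, -4.3, 0, 0, 0, 0]])

```text
clock: 13.45
position: [663.4, -67.5, 227.7]
ee_rot: [0.995, -0.096, 0.002, -0.001]
contact_force: [1.0, 0.9, -0.8]
gripper_width: 85.2
```

Call:
servo_tool(rows=[[1, -1.2, -4.3, 0, 0, 0, 0], [1, -1.2, -4.3, 0, 0, 0, 0], [1, -1.2, -4.3, 0, 0, 0, 0], [1, -1.2, -4.3, 0, 0, 0, 0], [1, -1.2, -4.3, 0, 0, 0, 0], [1, -1.2, -2.5, 0, 0, 0, 0], [1, 0, 0, 0, 0, 0, 0], [1, 0, 0, 0, 0, 0, 0], [1, 0, 0, 0, 0, 0, 0]])

```text
clock: 14.35
position: [637.6, 180.3, 225.2]
ee_rot: [0.995, -0.095, 0.0, 0.0]
contact_force: [-0.2, 0.3, 1.0]
gripper_width: 85.4
```

```bash
python3 - <<'E'
from h import *
d=snap("top","t5");box=(325,130,375,175)
print("pad",seg(d,(18,100,40),(35,255,255),box,6),"\n wh",seg(d,(45,80,20),(88,255,255),box,15))
to(632,176.7,88.5,-10.9)
E
```

```text
pad (743, ((646.8839721679688, -177.75787353515625), (83.62812042236328, 84.52971649169922), 10.26004695892334)) 
 wh (98, ((644.81884765625, -177.47805786132812), (18.65949058532715, 47.56648635864258), 73.08152770996094))
t 14.4 pos [637.7 180.1 225.2] turn [-0.  -0.  -0.1] shift [-0.5   0.44 13.67] w 85.5 F [ 0.  -0.5  0.4]
```

```bash
python3 - <<'E'
from h import *
w=ld("w4");q=lambda u,v,z:px2w(w,u/1.5+130,v/1.5+100,z).round(1)[:2]
print("lid",q(179.5,133.5,104),[q(*c,104) for c in((138,133),(221,133),(179.5,93),(179.5,174))])
o=[q(*c,60) for c in((119,78),(290,65),(291,153),(128,164))];print("orange",np.mean(o,0),o)
o=[q(*c,30) for c in((90,72),(303,59),(303,138),(97,152))];print("grey",np.mean(o,0),o)
E
```

```text
lid [634.2 178.1] [array([639.2, 202.3]), array([629.8, 153.7]), array([658.2, 173.3]), array([608.8, 183.1])]
orange [630.075 160.4  ] [array([667.5, 213.8]), array([654.3,  99.5]), array([592.3, 106.4]), array([606.2, 221.9])]
grey [631.2   165.675] [array([671.9, 239.2]), array([651.5,  83.5]), array([591.1,  90.3]), array([610.3, 249.7])]
```

Call:
servo_tool(rows=[[1, -0.3, 0.3, 3, 0, 0, 0], [1, 0, 0, 4, 0, 0, 0], [1, 0, 0, 3, 0, 0, 0], [1, 0, 0, 2, 0, 0, 0], [1, 0, 0, 1, 0, 0, 0], [1, 0, 0, 0.9, 0, 0, 0], [1, 0, 0, 0, 0, 0, 0], [1, 0, 0, 0, 0, 0, 0]])

```text
clock: 15.2
position: [634.7, 178.9, 86.9]
ee_rot: [0.995, -0.095, 0.001, -0.0]
contact_force: [0.0, -0.1, -0.7]
gripper_width: 85.5
```

Call:
servo_tool(rows=[[0.75, 0, 0, 0, 0, 0, 0], [0.68, 0, 0, 0, 0, 0, 0], [0.62, 0, 0, 0, 0, 0, 0], [0.56, 0, 0, 0, 0, 0, 0], [0.5, 0, 0, 0, 0, 0, 0], [0.3, 0, 0, 0, 0, 0, 0], [0, 0, 0, 0, 0, 0, 0], [0, 0, 0, 0, 0, 0, 0], [0, 0, 0, 0, 0, 0, 0]])

```text
clock: 16.1
position: [634.4, 179.0, 86.8]
ee_rot: [0.996, -0.095, 0.001, -0.0]
contact_force: [-0.9, -0.8, 5.5]
gripper_width: 48.5
```

Call:
servo_tool(rows=[[0, 0, 0, -0.5, 0, 0, 0], [0, 0, 0, -1, 0, 0, 0], [0, 0, 0, -2, 0, 0, 0], [0, 0, 0, -2.5, 0, 0, 0], [0, 0, 0, -2, 0, 0, 0], [0, 0, 0, -1, 0, 0, 0], [0, 0, 0, -0.5, 0, 0, 0], [0, 0, 0, 0, 0, 0, 0], [0, 0, 0, 0, 0, 0, 0]])

```text
clock: 17.0
position: [633.3, 178.7, 179.5]
ee_rot: [0.995, -0.095, -0.001, 0.0]
contact_force: [-0.3, -0.2, -1.6]
gripper_width: 48.3
```

```bash
python3 - <<'E'
from h import *
to(465.5,-288,182,-10.9)
to(465.5,-288,182,-30)
w=snap("wrist","w5");crop(w,"w5b",130,120,390,315,2.5)
E
```

```text
t 17.0 pos [633.3 178.7 179.5] turn [ 0.1  0.1 -0. ] shift [-7.65 49.   -0.25] w 48.3 F [-0.3 -0.2 -1.6]
t 17.0 pos [633.3 178.7 179.5] turn [ 0.1  0.1 19.1] shift [ 8.8  48.81 -0.25] w 48.3 F [-0.3 -0.2 -1.6]
```

View pics/w5b.png

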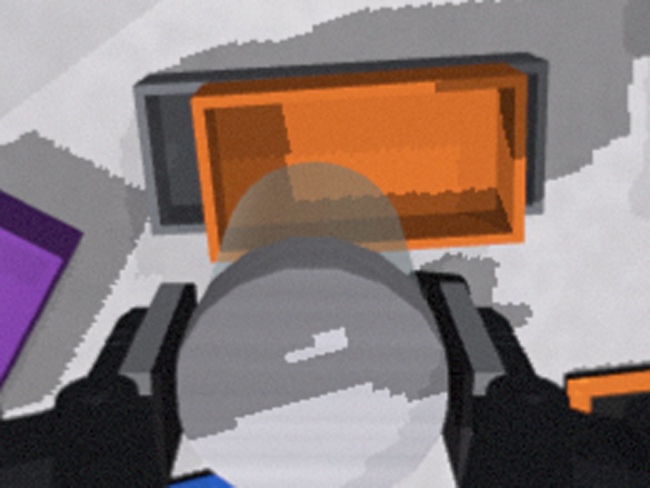

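Call:
servo_tool(rows=[[0, -0.5, 2, 0, 0, 0, 0], [0, -1, 3.5, 0, 0, 0, 0], [0, -1.2, 4, 0, 0, 0, 0], [0, -1.2, 4, 0, 0, 0, 0], [0, -1.2, 4, 0, 0, 0, 0], [0, -1.2, 4, 0, 0, 0, 0], [0, -1.2, 4, 0, 0, 0, 0], [0, -1.2, 4, 0, 0, 0, 0], [0, -1.2, 4, 0, 0, 0, 0], [0, -1.2, 4, 0, 0, 0, 0], [0, -1.2, 4, 0, 0, 0, 0], [0, -1.2, 4, 0, 0, 0, 0]])

```text
clock: 18.25
position: [414.1, -243.6, 180.3]
ee_rot: [0.996, -0.095, -0.001, -0.0]
contact_force: [0.8, -0.5, -1.4]
gripper_width: 48.2
```

Call:
servo_tool(rows=[[0, -0.5, 2, 0, 0, 0, 0], [0, -0.2, 1, 0, 0, 0, 0], [0, 0, 0, 0, 0, 0, 0], [0, 0, 0, 0, 0, 0, 0], [0, 0, 0, 0, 0, 0, 0]])

```text
clock: 18.75
position: [403.5, -269.8, 180.6]
ee_rot: [0.996, -0.094, -0.0, -0.0]
contact_force: [0.5, 0.7, -0.9]
gripper_width: 48.3
```

```bash
python3 - <<'E'
from h import *
w=snap("wrist","w6");to(465.5,-288,182,-10.9)
u,v=w2px(w,(465,-288,6));print(u,v)
print(seg(w,(5,60,60),(25,255,255),(max(0,int(u)-80),max(0,int(v)-80),int(u)+80,int(v)+80),6))
crop(w,"w6b",0,0,512,384,1.4)
E
```

```text
t 18.8 pos [ 403.5 -269.7  180.7] turn [-0.   0.   0.1] shift [ 6.44  0.62 -0.13] w 47.9 F [-0.   0.1 -2.6]
260.72555130356596 112.34138447400456
(7118, ((466.133544921875, -287.4789123535156), (93.30622863769531, 93.1077651977539), 79.23213958740234))
```

View pics/w6b.png

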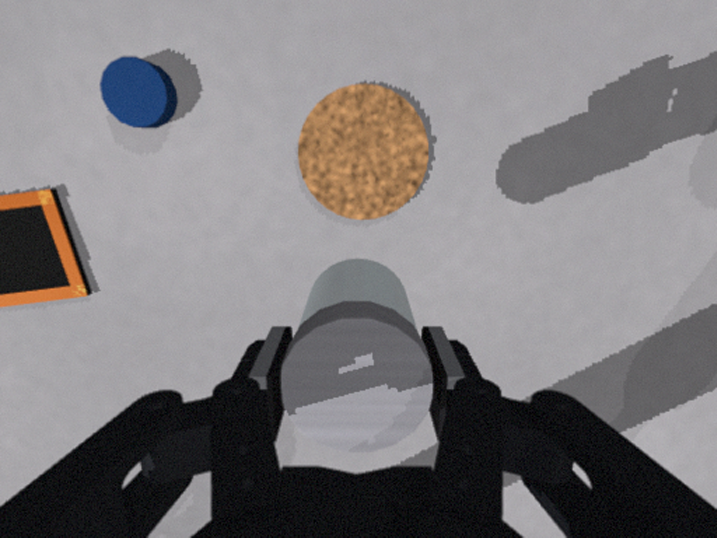

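Call:
servo_tool(rows=[[0, 2, 0.2, 0, 0, 0, 0], [0, 3, 0.3, 1, 0, 0, 0], [0, 1.5, 0.1, 2, 0, 0, 0], [0, 0, 0, 3, 0, 0, 0], [0, 0, 0, 2.5, 0, 0, 0], [0, 0, 0, 1.5, 0, 0, 0], [0, 0, 0, 0.7, 0, 0, 0], [0, 0, 0, 0.3, 0, 0, 0], [0, 0, 0, 0, 0, 0, 0], [0, 0, 0, 0, 0, 0, 0], [0, 0, 0, 0, 0, 0, 0]])

```text
clock: 19.9
position: [466.3, -288.9, 71.8]
ee_rot: [0.996, -0.095, 0.001, 0.0]
contact_force: [0.4, 0.3, -1.9]
gripper_width: 48.2
```

```bash
python3 - <<'E'
from h import *
w=ld("w6");print("lid at",px2w(w,255.4,269.3,198),"tcp 403.5 -269.7")
to(466.1,-287.5,58.8,-10.9)
E
```

```text
lid at [ 405.80925928 -270.83511631  198.        ] tcp 403.5 -269.7
t 19.9 pos [ 466.3 -288.9   71.8] turn [ 0.  -0.1  0. ] shift [-0.04 -0.13  1.3 ] w 48.2 F [ 0.4  0.3 -1.9]
```

Call:
servo_tool(rows=[[0, -0.15, -0.15, 0.4, 0, 0, 0], [0, 0, 0, 0.3, 0, 0, 0], [0, 0, 0, 0.2, 0, 0, 0], [0, 0, 0, 0.15, 0, 0, 0], [0, 0, 0, 0, 0, 0, 0], [0, 0, 0, 0, 0, 0, 0], [0, 0, 0, 0, 0, 0, 0]])

```text
clock: 20.6
position: [464.6, -287.0, 60.4]
ee_rot: [0.995, -0.095, 0.0, 0.0]
contact_force: [-0.7, 0.3, -1.4]
gripper_width: 48.7
```

Call:
servo_tool(rows=[[0, 0, 0, 0.1, 0, 0, 0], [0, 0, 0, 0, 0, 0, 0], [0, 0, 0, 0, 0, 0, 0]])

```text
clock: 20.9
position: [464.4, -287.0, 59.3]
ee_rot: [0.995, -0.095, -0.0, 0.0]
contact_force: [-0.3, 0.3, -1.5]
gripper_width: 48.5
```

Call:
servo_tool(rows=[[0, 0, 0, 0.05, 0, 0, 0], [0, 0, 0, 0, 0, 0, 0], [0, 0, 0, 0, 0, 0, 0]])

```text
clock: 21.2
position: [464.5, -287.0, 58.9]
ee_rot: [0.995, -0.095, 0.0, 0.0]
contact_force: [-0.0, 0.7, -1.6]
gripper_width: 48.5
```

Call:
servo_tool(rows=[[0, 0, 0, 0.05, 0, 0, 0], [0, 0, 0, 0.05, 0, 0, 0], [0, 0, 0, 0, 0, 0, 0], [0, 0, 0, 0, 0, 0, 0]])

```text
clock: 21.6
position: [464.8, -287.1, 58.8]
ee_rot: [0.996, -0.095, 0.0, 0.0]
contact_force: [-0.6, 0.7, 5.4]
gripper_width: 47.9
```

Call:
servo_tool(rows=[[0.58, 0, 0, 0, 0, 0, 0], [0.62, 0, 0, 0, 0, 0, 0], [0.7, 0, 0, 0, 0, 0, 0], [0.85, 0, 0, 0, 0, 0, 0], [1, 0, 0, 0, 0, 0, 0], [1, 0, 0, 0, 0, 0, 0], [1, 0, 0, -1, 0, 0, 0], [1, 0, 0, -3, 0, 0, 0], [1, 0, 0, -4, 0, 0, 0], [1, 0, 0, -4, 0, 0, 0], [1, 0, 0, -3, 0, 0, 0], [1, 0, 0, 0, 0, 0, 0]])

```text
clock: 22.8
position: [467.0, -288.1, 214.0]
ee_rot: [0.996, -0.094, 0.006, 0.002]
contact_force: [-0.0, 0.6, -0.4]
gripper_width: 85.3
```

```bash
python3 - <<'E'
from h import *
to(630,160,200,-7)
w=snap("wrist","w7");crop(w,"w7b",130,100,390,295,2)
E
```

```text
t 22.8 pos [ 467.  -288.1  214. ] turn [ 0.2 -0.7 -3.8] shift [ 10.72 -46.47   1.4 ] w 85.3 F [-0.   0.6 -0.4]
```

View pics/w7b.png

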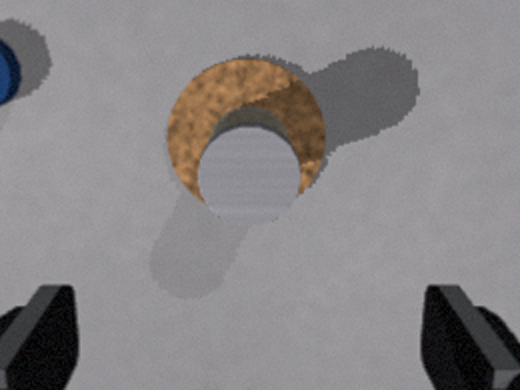

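Call:
servo_tool(rows=[[1, 0, 0, 0, 0, 0, -3.8], [1, 1.05, -4.6, 0, 0, 0, 0], [1, 1.05, -4.6, 0, 0, 0, 0], [1, 1.05, -4.6, 0, 0, 0, 0], [1, 1.05, -4.6, 0, 0, 0, 0], [1, 1.05, -4.6, 0, 0, 0, 0], [1, 1.05, -4.6, 0, 0, 0, 0], [1, 1.05, -4.6, 0, 0, 0, 0], [1, 1.05, -4.6, 0, 0, 0, 0], [1, 1.05, -4.6, 0, 0, 0, 0], [1, 1.05, -4.6, 0, 0, 0, 0]])

```text
clock: 23.95
position: [625.0, 158.2, 206.6]
ee_rot: [0.998, -0.062, -0.001, 0.001]
contact_force: [0.4, -0.7, -0.1]
gripper_width: 85.4
```

Call:
servo_tool(rows=[[1, 0, 0, 0, 0, 0, 0], [1, 0, 0, 0, 0, 0, 0], [1, 0, 0, 0, 0, 0, 0]])

```text
clock: 24.25
position: [624.6, 155.8, 206.9]
ee_rot: [0.998, -0.062, -0.001, 0.001]
contact_force: [-0.2, 0.1, 0.4]
gripper_width: 85.3
```

```bash
python3 - <<'E'
from h import *
w=ld("w7");print("lid",px2w(w,254.5,186,76))
to(630,160,200,-7)
w=snap("wrist","w8");crop(w,"w8b",130,100,390,295,3)
E
```

```text
lid [ 465.47492654 -288.34693408   76.        ]
t 24.25 pos [624.6 155.8 206.9] turn [ 0.1  0.1 -0.1] shift [ 0.48 -0.48  0.69] w 85.3 F [-0.2  0.1  0.4]
```

View pics/w8b.png

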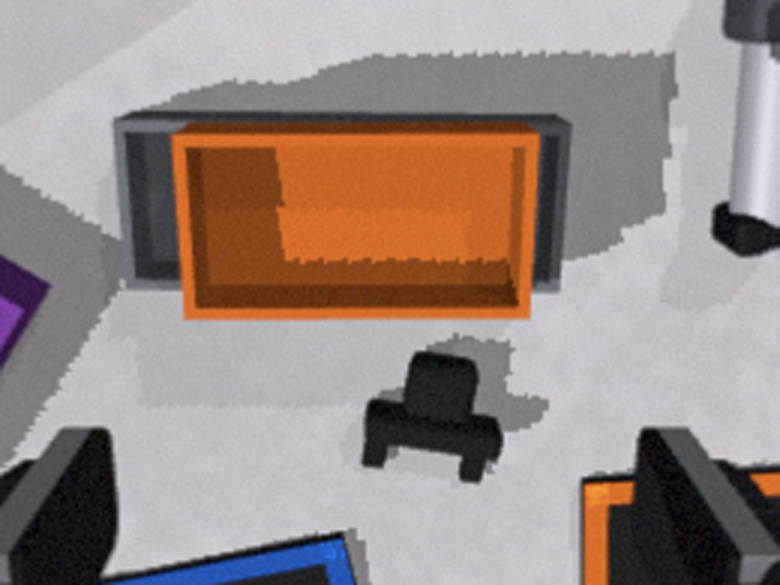

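```bash
python3 - <<'E'
from h import *
w=ld("w8");q=lambda u,v,z:px2w(w,(u+.5)/3-.5+130,(v+.5)/3-.5+100,z).round(1)[:2]
def rr(n,z,cs):
    o=np.array([q(*c,z) for c in cs]);a=o[0]-o[1];b=o[3]-o[2];e=(a+b)/2
    print(n,o.mean(0),"yaw",np.degrees(np.arctan2(-e[0],e[1])),np.linalg.norm(a),np.linalg.norm(b),np.linalg.norm(o[0]-o[3]),np.linalg.norm(o[1]-o[2]))
rr("orange",60,((172,132),(540,132),(531,319),(184,319)))
rr("grey",30,((115,118),(571,120),(560,291),(126,289)))
print("mouth",[q(*c,15) for c in((412,355),(476,355),(362,410),(502,430),(374,465),(470,478))])
print(read_state()["joints"].round(2))
to(630,160,200,83);to(630,160,200,-97)
E
```

```text
orange [629.7   160.625] yaw -7.0915064859295 116.28262982922256 117.00196579545148 62.712359228464734 62.825552126503524
grey [630.825 165.975] yaw -7.367897481340325 158.703654652311 160.22974130915892 62.56532586025583 62.66258851978592
mouth [array([564.8, 147.9]), array([561.7, 122.7]), array([543.5, 170.6]), array([527.6, 115.1]), array([518.2, 168.8]), array([507.3, 130.1])]
[ 0.49  0.44  0.01 -0.   -1.14  0.95]
t 24.3 pos [624.8 155.4 207.4] turn [ -0.    0.1 -90.1] shift [0.52 0.46 0.74] w 85.8 F [-0.3  0.5 -0.5]
t 24.3 pos [624.8 155.4 207.4] turn [ 0.1  0.  89.9] shift [-0.52 -0.46  0.74] w 85.8 F [-0.3  0.5 -0.5]
```

Call:
servo_tool(rows=[[1, 0, 0, 0, 0, 0, 8.2], [1, 0, 0, 0, 0, 0, 8.2], [1, 0, 0, 0, 0, 0, 8.2], [1, 0, 0, 0, 0, 0, 8.2], [1, 0, 0, 0, 0, 0, 8.2], [1, 0, 0, 0, 0, 0, 8.2], [1, 0, 0, 0, 0, 0, 8.2], [1, 0, 0, 0, 0, 0, 8.2], [1, 0, 0, 0, 0, 0, 8.2], [1, 0, 0, 0, 0, 0, 8.1], [1, 0, 0, 0, 0, 0, 8], [1, 0, 0, 0, 0, 0, 0]])

```text
clock: 25.5
position: [625.1, 155.1, 208.1]
ee_rot: [-0.662, 0.749, 0.0, -0.0]
contact_force: [0.4, -0.8, 0.2]
gripper_width: 85.7
```

Call:
servo_tool(rows=[[1, -0.6, -0.4, 0, 0, 0, 0], [1, 0, 0, 2, 0, 0, 0], [1, 0, 0, 4, 0, 0, 0], [1, 0, 0, 3, 0, 0, 0], [1, 0, 0, 1, 0, 0, 0], [1, 0, 0, 0, 0, 0, 0], [1, 0, 0, 0, 0, 0, 0]])

```text
clock: 26.2
position: [631.3, 162.4, 109.4]
ee_rot: [-0.663, 0.748, -0.001, 0.001]
contact_force: [0.6, 0.9, 0.4]
gripper_width: 85.1
```

```bash
python3 - <<'E'
from h import *
to(629.7,160.6,41,-97.1)
E
```

```text
t 26.2 pos [631.3 162.4 109.4] turn [-0.1  0.1  0.2] shift [0.2  0.14 6.84] w 85.1 F [0.6 0.9 0.4]
```

Call:
servo_tool(rows=[[1, 0.2, 0.1, 2, 0, 0, 0], [1, 0, 0, 2, 0, 0, 0], [1, 0, 0, 1.5, 0, 0, 0], [1, 0, 0, 1, 0, 0, 0], [1, 0, 0, 0.3, 0, 0, 0], [1, 0, 0, 0, 0, 0, 0], [1, 0, 0, 0, 0, 0, 0], [0.9, 0, 0, 0, 0, 0, 0], [0.83, 0, 0, 0, 0, 0, 0], [0.77, 0, 0, 0, 0, 0, 0]])

```text
clock: 27.2
position: [629.0, 160.3, 40.2]
ee_rot: [-0.663, 0.749, -0.0, 0.0]
contact_force: [0.3, 0.4, 0.4]
gripper_width: 65.6
```

Call:
servo_tool(rows=[[0.7, 0, 0, 0, 0, 0, 0], [0.5, 0, 0, 0, 0, 0, 0], [0.2, 0, 0, 0, 0, 0, 0], [0, 0, 0, 0, 0, 0, 0], [0, 0, 0, 0, 0, 0, 0]])

```text
clock: 27.7
position: [629.3, 160.4, 40.5]
ee_rot: [-0.663, 0.749, -0.0, 0.001]
contact_force: [0.4, 0.3, 5.8]
gripper_width: 61.3
```

Call:
servo_tool(rows=[[0, 0, 0, -0.3, 0, 0, 0], [0, 0, 0, -0.5, 0, 0, 0], [0, 0, 0, -1, 0, 0, 0], [0, 0, 0, -2, 0, 0, 0], [0, 0, 0, -3, 0, 0, 0], [0, 0, 0, -3, 0, 0, 0], [0, 0, 0, -1.2, 0, 0, 0], [0, 0, 0, 0, 0, 0, 0], [0, 0, 0, 0, 0, 0, 0], [0, 0, 0, 0, 0, 0, 0]])

```text
clock: 28.7
position: [627.7, 159.7, 147.7]
ee_rot: [-0.663, 0.749, 0.001, -0.002]
contact_force: [-0.0, 0.4, -1.5]
gripper_width: 61.0
```

```bash
python3 - <<'E'
from h import *
w=snap("wrist","w9");t=snap("scene","s9")
cv2.imwrite("pics/w9b.png",np.hstack([w["image"],cv2.resize(np.ascontiguousarray(t["image"][150:290,220:360]),(384,384))])[:,:,::-1])
to(444,100,160,-93.3)
E
```

```text
t 28.8 pos [628.1 159.8 148. ] turn [ 0.2 -0.1 -3.7] shift [ 7.03 18.03 -1.2 ] w 61.5 F [ 0.7 -0.2 -1.2]
```

View pics/w9b.png

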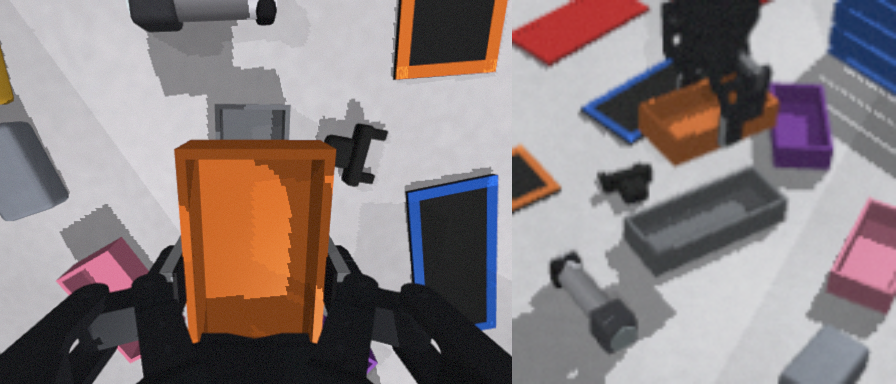

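Call:
servo_tool(rows=[[0, 0, 0, -0.5, 0, 0, -3.7], [0, 0.8, 2, -0.5, 0, 0, 0], [0, 1.3, 3.5, 0, 0, 0, 0], [0, 1.5, 3.8, 0, 0, 0, 0], [0, 1.5, 3.8, 0, 0, 0, 0], [0, 1.2, 3, 0, 0, 0, 0], [0, 0.8, 2, 0, 0, 0, 0], [0, 0, 0, 0, 0, 0, 0], [0, 0, 0, 0, 0, 0, 0], [0, 0, 0, 0, 0, 0, 0]])

```text
clock: 29.8
position: [445.0, 100.1, 159.7]
ee_rot: [-0.687, 0.727, -0.0, 0.0]
contact_force: [0.1, -0.4, -1.0]
gripper_width: 61.0
```

```bash
python3 - <<'E'
from h import *
w=snap("wrist","w10");to(446,12,160,-93.3)
cv2.imwrite("pics/w10b.png",cv2.resize(w["image"][:,:,::-1],None,fx=1.5,fy=1.5))
E
```

```text
t 29.85 pos [445.  100.1 159.6] turn [-0. -0.  0.] shift [ 8.79 -0.61 -0.04] w 61.2 F [ 0.3 -0.3 -0.3]
```

View pics/w10b.png

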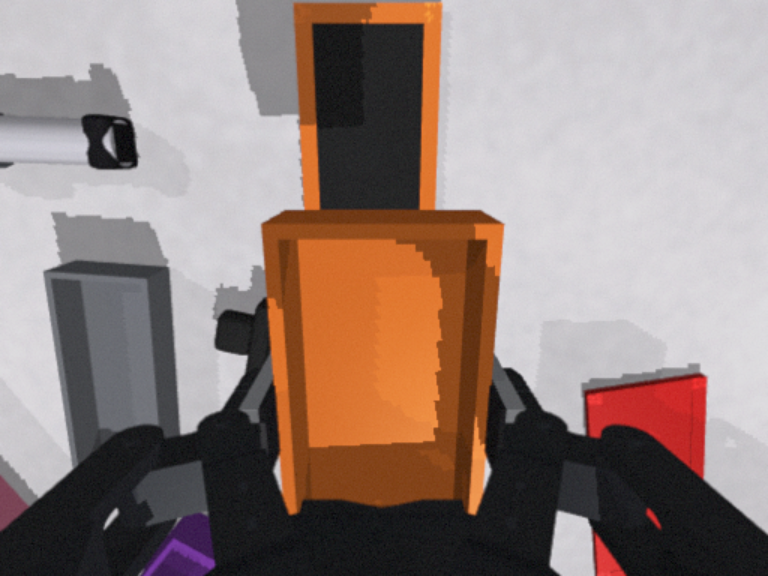

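```bash
python3 - <<'E'
from h import *
w=ld("w10");q=lambda u,v,z:px2w(w,(u+.5)/1.5-.5,(v+.5)/1.5-.5,z)[:2]
A,B,C,D=[q(*c,6) for c in((293,3),(441,3),(436,208),(304,208))]
print(A,B,C,D)
for n,a,b in(("left",A,D),("right",B,C)):
    e=b-a;print(n,np.degrees(np.arctan2(-e[0],e[1])))
e=(D-A)/np.linalg.norm(D-A)+(C-B)/np.linalg.norm(C-B);e/=2
print("width",np.linalg.norm(A-B),"centre",(A+B)/2+70*e)
a,b=q(262,224,179),q(503,224,179);c,d_=q(284,510,179),q(485,510,179)
print("tray far edge",a,b,np.linalg.norm(a-b),"centre",(a+b)/2+58*np.array([np.sin(np.radians(3.3)),np.cos(np.radians(3.3))]))
for p,s in((a,c),(b,d_)): e=s-p;print(np.degrees(np.arctan2(-e[0],e[1])))
E
```

```text
[486.00295147 -57.5610589 ] [402.49739587 -52.87659883] [407.52686071  61.5841244 ] [492.44251896  56.7820164 ]
left -3.223375796843926
right -2.515988484639867
width 83.63684584827375 centre [447.75461939  14.69205824]
tray far edge [472.23623658  41.56301679] [410.28194332  45.07645371] 62.05383705232012 centre [444.59780351 101.22356061]
-3.3157705481807853
-2.332809615275882
```

Call:
servo_tool(rows=[[0, 2, -0.2, 0, 0, 0, 0], [0, 3, -0.3, 1, 0, 0, 0], [0, 2.6, -0.2, 2, 0, 0, 0], [0, 1, -0.1, 3, 0, 0, 0], [0, 0, 0, 3, 0, 0, 0], [0, 0, 0, 2, 0, 0, 0], [0, 0, 0, 1, 0, 0, 0], [0, 0, 0, 0.5, 0, 0, 0], [0, 0, 0, 0, 0, 0, 0], [0, 0, 0, 0, 0, 0, 0], [0, 0, 0, 0, 0, 0, 0]])

```text
clock: 30.95
position: [447.9, 13.7, 35.7]
ee_rot: [-0.687, 0.727, -0.0, 0.001]
contact_force: [-0.0, -0.5, -0.8]
gripper_width: 60.9
```

```bash
python3 - <<'E'
from h import *
to(447.9,13.8,20.5,-93.3)
E
```

```text
t 30.95 pos [447.9  13.7  35.7] turn [-0.1  0.1  0. ] shift [-0.01 -0.    1.52] w 60.9 F [-0.  -0.5 -0.8]
```

Call:
servo_tool(rows=[[0, 0, 0, 0.5, 0, 0, 0], [0, 0, 0, 0.5, 0, 0, 0], [0, 0, 0, 0.25, 0, 0, 0], [0, 0, 0, 0.1, 0, 0, 0], [0, 0, 0, 0, 0, 0, 0], [0, 0, 0, 0, 0, 0, 0]])

```text
clock: 31.55
position: [447.2, 13.4, 21.3]
ee_rot: [-0.687, 0.727, -0.0, -0.0]
contact_force: [0.3, -0.6, -0.9]
gripper_width: 61.2
```

Call:
servo_tool(rows=[[0, 0, 0, 0.1, 0, 0, 0], [0, 0, 0, 0.05, 0, 0, 0], [0, 0, 0, 0, 0, 0, 0], [0, 0, 0, 0, 0, 0, 0]])

```text
clock: 31.95
position: [447.4, 13.4, 20.5]
ee_rot: [-0.687, 0.727, -0.0, 0.0]
contact_force: [-1.0, -0.2, 4.7]
gripper_width: 61.1
```

Call:
servo_tool(rows=[[0.75, 0, 0, 0, 0, 0, 0], [0.8, 0, 0, 0, 0, 0, 0], [0.9, 0, 0, 0, 0, 0, 0], [1, 0, 0, 0, 0, 0, 0], [1, 0, 0, 0, 0, 0, 0], [1, 0, 0, -1, 0, 0, 0], [1, 0, 0, -3, 0, 0, 0], [1, 0, 0, -4, 0, 0, 0], [1, 0, 0, -4, 0, 0, 0], [1, 0, 0, -4, 0, 0, 0], [1, 0, 0, -3, 0, 0, 0], [1, 0, 0, 0, 0, 0, 0]])

```text
clock: 33.15
position: [449.6, 14.0, 215.2]
ee_rot: [-0.687, 0.727, -0.003, 0.005]
contact_force: [0.8, 0.3, -0.9]
gripper_width: 85.5
```

Call:
servo_tool(rows=[[1, 0, 0, 0, 0, 0, 0], [1, 0, 0, 0, 0, 0, 0]])

```text
clock: 33.35
position: [446.2, 13.1, 209.1]
ee_rot: [-0.686, 0.727, 0.001, -0.001]
contact_force: [0.2, -0.7, 0.2]
gripper_width: 85.4
```

```bash
python3 - <<'E'
from h import *
w=snap("wrist","w11")
crop(w,"w11b",120,60,390,330,2.2)
to(631,166,200,-97.3)
E
```

```text
t 33.4 pos [446.3  13.1 208.8] turn [ 0.1 -0.1  4. ] shift [-17.52 -16.38   0.88] w 85.5 F [-0.5  0.5  0.5]
```

View pics/w11b.png

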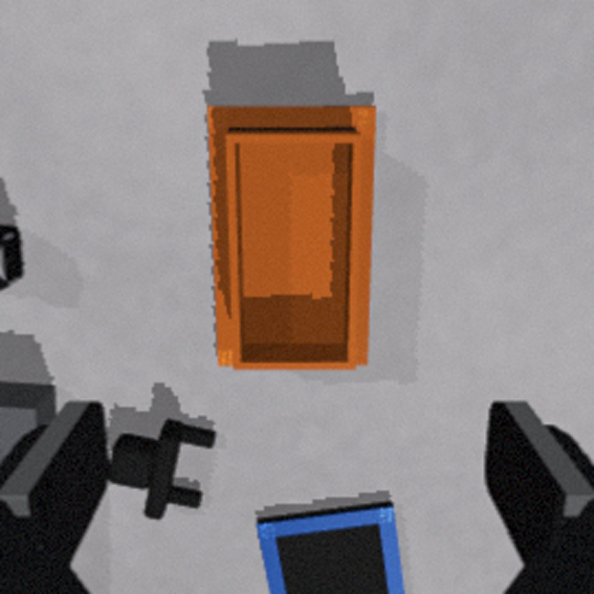

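```bash
python3 - <<'E'
from h import *
w=ld("w11");q=lambda u,v,z:px2w(w,(u+.5)/2.2-.5+120,(v+.5)/2.2-.5+60,z)[:2]
for n,z,cs in(("mat",6,((207,107),(376,107),(367,366),(219,366))),("tray",40,((226,131),(362,131),(354,368),(240,368)))):
    o=np.array([q(*c,z) for c in cs]);e=(o[3]-o[0]+o[2]-o[1])/2;print(n,o.mean(0).round(1),np.degrees(np.arctan2(-e[0],e[1])).round(1),np.linalg.norm(e).round(1),np.linalg.norm(o[0]-o[1]).round(1),np.linalg.norm(o[2]-o[3]).round(1))
to(632.7,181,100,-97.3)
E
```

```text
mat [447.7  15.6] -3.1 140.4 84.5 83.4
tray [445.9  13.7] -2.6 116.9 61.8 57.8
t 33.4 pos [446.3  13.1 208.8] turn [ 0.1 -0.1  4. ] shift [-19.03 -16.36  10.88] w 85.5 F [-0.5  0.5  0.5]
```

Call:
servo_tool(rows=[[1, 0, 0, 0, 0, 0, 4], [1, -3.1, -2.7, 0, 0, 0, 0], [1, -3.2, -2.7, 0, 0, 0, 0], [1, -3.2, -2.7, 0, 0, 0, 0], [1, -3.2, -2.7, 0, 0, 0, 0], [1, -3.2, -2.8, 0, 0, 0, 0], [1, -3.1, -2.8, 0, 0, 0, 0], [0.93, 0, 0, 3, 0, 0, 0], [0.93, 0, 0, 4, 0, 0, 0], [0.93, 0, 0, 3, 0, 0, 0], [0.93, 0, 0, 0, 0, 0, 0], [0.93, 0, 0, 0, 0, 0, 0]])

```text
clock: 34.6
position: [633.9, 180.8, 109.0]
ee_rot: [-0.661, 0.75, -0.0, -0.001]
contact_force: [-0.0, -0.3, 0.3]
gripper_width: 79.6
```

```bash
python3 - <<'E'
from h import *
to(632.7,181,13,-97.3)
w=snap("wrist","w12")
g=w["image"].astype(int); 
# predicted grey rim corners, and row profile across the far end
for z in(30,):
  c=np.array([630.8,166]);th=np.radians(-7.4);X=np.array([np.cos(th),np.sin(th)]);Y=np.array([-X[1],X[0]])
  for a,b in((-31,-80),(31,-80),(-31,-40),(31,-40),(0,-80)): print((a,b),np.round(w2px(w,[*(c+a*X+b*Y),z]),1))
u,v=w2px(w,[*(c-40*Y),30]);v=int(v);print("row",v,[int(x) for x in g[v-1:v+2,int(u)-70:int(u)+70:2].mean((0,2))],"from",int(u)-70)
u,v=w2px(w,[*(c-80*Y),30]);u=int(u);print("col",u,[int(x) for x in g[int(v)-30:int(v)+30,u-2:u+3].mean((1,2))],"from",int(v)-30)
E
```

```text
t 34.6 pos [633.9 180.8 109. ] turn [ 0.1 -0.1  0. ] shift [-0.01  0.13  9.6 ] w 79.6 F [-0.  -0.3  0.3]
(-31, -80) [302.4  69.8]
(31, -80) [209.6  69.5]
(-31, -40) [299.4 130.8]
(31, -40) [212.  130.5]
(0, -80) [256.   69.7]
row 130 [196, 195, 197, 194, 193, 193, 194, 194, 194, 157, 125, 124, 127, 128, 110, 110, 107, 65, 64, 100, 100, 100, 102, 103, 102, 99, 102, 103, 101, 100, 102, 102, 101, 102, 102, 104, 110, 109, 110, 105, 110, 110, 109, 109, 110, 110, 110, 88, 71, 70, 72, 71, 70, 47, 47, 97, 111, 108, 179, 178, 177, 179, 178, 178, 179, 179, 181, 179, 183, 183] from 185
col 255 [124, 126, 126, 125, 123, 124, 126, 125, 125, 124, 124, 126, 125, 126, 126, 126, 127, 125, 126, 127, 125, 126, 126, 127, 126, 128, 126, 126, 127, 125, 125, 121, 116, 111, 113, 112, 112, 106, 87, 75, 81, 97, 105, 105, 104, 104, 103, 104, 104, 106, 104, 105, 105, 103, 105, 104, 104, 103, 104, 102] from 39
```

Call:
servo_tool(rows=[[0.93, 0, 0.1, 2, 0, 0, 0], [0.93, 0, 0, 3, 0, 0, 0], [0.93, 0, 0, 2, 0, 0, 0], [0.93, 0, 0, 1.5, 0, 0, 0], [0.93, 0, 0, 0.7, 0, 0, 0], [0.93, 0, 0, 0.2, 0, 0, 0], [0.93, 0, 0, 0, 0, 0, 0], [0.93, 0, 0, 0, 0, 0, 0], [0.85, 0, 0, 0, 0, 0, 0], [0.78, 0, 0, 0, 0, 0, 0]])

```text
clock: 35.65
position: [633.2, 181.3, 16.5]
ee_rot: [-0.661, 0.751, -0.0, 0.001]
contact_force: [-0.3, -0.9, 0.7]
gripper_width: 66.6
```

Call:
servo_tool(rows=[[0.7, 0, 0, 0, 0, 0, 0], [0.5, 0, 0, 0, 0, 0, 0], [0.2, 0, 0, 0, 0, 0, 0], [0, 0, 0, 0, 0, 0, 0], [0, 0, 0, 0, 0, 0, 0]])

```text
clock: 36.15
position: [633.5, 181.4, 16.7]
ee_rot: [-0.661, 0.75, -0.0, 0.001]
contact_force: [-0.7, -0.1, 5.5]
gripper_width: 60.7
```

Call:
servo_tool(rows=[[0, 0, 0, -0.3, 0, 0, 0], [0, 0, 0, -0.7, 0, 0, 0], [0, 0, 0, -2, 0, 0, 0], [0, 0, 0, -3, 0, 0, 0], [0, 0, 0, -3, 0, 0, 0], [0, 0, 0, -3, 0, 0, 0], [0, 0, 0, -1, 0, 0, 0], [0, 0, 0, 0, 0, 0, 0], [0, 0, 0, 0, 0, 0, 0]])

```text
clock: 37.05
position: [631.8, 180.8, 144.1]
ee_rot: [-0.661, 0.751, 0.001, -0.001]
contact_force: [-0.8, -0.6, -1.0]
gripper_width: 61.2
```

```bash
python3 - <<'E'
from h import *
to(427,400,150,-84.7)
to(427,289,150,-84.7)
t=snap("top","t12");print(seg(t,(100,120,30),(125,255,255),(150,218,235,270),6))
E
```

```text
t 37.05 pos [631.8 180.8 144.1] turn [  0.2  -0.  -12.6] shift [-23.72  18.37  -0.59] w 61.2 F [-0.8 -0.6 -1. ]
t 37.05 pos [631.8 180.8 144.1] turn [  0.2  -0.  -12.6] shift [-12.67  19.4   -0.59] w 61.2 F [-0.8 -0.6 -1. ]
(67, ((459.5802001953125, 187.57266235351562), (40.38329315185547, 18.249713897705078), 30.9636287689209))
```

Call:
servo_tool(rows=[[0, 0, 0, 0, 0, 0, -6.3], [0, 0, 0, 0, 0, 0, -6.3], [0, -2, 1.5, 0, 0, 0, 0], [0, -3.5, 2.6, 0, 0, 0, 0], [0, -3.8, 2.8, 0, 0, 0, 0], [0, -3.8, 2.8, 0, 0, 0, 0], [0, -3.8, 2.8, 0, 0, 0, 0], [0, -3.5, 2.6, 0, 0, 0, 0], [0, -2.8, 2.2, 0, 0, 0, 0], [0, -1.5, 1, 0, 0, 0, 0], [0, 0, 0, 0, 0, 0, 0], [0, 0, 0, 0, 0, 0, 0]])

```text
clock: 38.3
position: [427.7, 409.6, 144.7]
ee_rot: [0.739, -0.673, 0.0, 0.001]
contact_force: [0.0, 0.5, -1.3]
gripper_width: 60.6
```

```bash
python3 - <<'E'
from h import *
w=snap("wrist","w13");to(427,289,150,-84.7)
hsv=cv2.cvtColor(w["image"],cv2.COLOR_RGB2HSV);m=cv2.inRange(hsv,np.array((100,120,40)),np.array((125,255,255)))
n,l,st,c=cv2.connectedComponentsWithStats(m)
for i in range(1,n):
    if st[i,4]>150:
        k=(l==i).astype(np.uint8);v,u=np.nonzero(k)
        P=np.array([px2w(w,a,b,6)[:2] for a,b in zip(u,v)]).astype(np.float32);print(st[i],cv2.minAreaRect(P),P.min(0),P.max(0))
        if P[:,0].max()<540:
            # far edge / sides fit: outermost blue per row
            L=[];Rr=[]
            for r in range(st[i,1]+6,st[i,1]+st[i,3]-3,3):
                x=np.nonzero(k[r])[0]
                L.append(px2w(w,x[0]-.5,r,6)[:2]);Rr.append(px2w(w,x[-1]+.5,r,6)[:2])
            for n_,q in(("L",L),("R",Rr)):
                q=np.array(q);p=np.polyfit(q[:,1],q[:,0],1);print(n_,"x at y=270",np.polyval(p,270).round(1),"yaw",-np.degrees(np.arctan(p[0])).round(2),"res",np.abs(q[:,0]-np.polyval(p,q[:,1])).max().round(1))
            T=[]
            for cc in range(st[i,0]+8,st[i,0]+st[i,2]-8,3):
                y=np.nonzero(k[:,cc])[0]; T.append(px2w(w,cc,y[0]-.5,6)[:2])
            T=np.array(T);p=np.polyfit(T[:,0],T[:,1],1);print("far edge y at x=426..430",np.polyval(p,[426,434,440]),"yaw",np.degrees(np.arctan(p[0])))
E
```

```text
t 38.35 pos [428.1 409.2 144.9] turn [ 0.1 -0.1 -0. ] shift [11.96  1.22 -0.51] w 60.7 F [-0.1 -0.4 -0.6]
[215   0  14  42 529] ((466.69842529296875, 274.92828369140625), (10.468156814575195, 29.526792526245117), 5.603658199310303) [460.564   259.85007] [472.8353  290.11053]
L x at y=270 472.5 yaw 5.73 res 0.4
R x at y=270 462.1 yaw 5.12 res 0.6Traceback (most recent call last):
  File "<stdin>", line 20, in <module>
IndexError: too many indices for array: array is 1-dimensional, but 2 were indexed
```

```bash
python3 - <<'E'
from h import *
w=ld("w11");q=lambda u,v,z:px2w(w,(u+.5)/2.2-.5+120,(v+.5)/2.2-.5+60,z)[:2]
a,b=q(258,521,6),q(391,504,6);e=(a-b)/np.linalg.norm(a-b);Y=np.array([-e[1],e[0]]);print(a,b,np.linalg.norm(a-b),"yaw",np.degrees(np.arctan2(e[1],e[0])),"centre",(a+b)/2+90*Y)
w=ld("w13")
hsv=cv2.cvtColor(w["image"],cv2.COLOR_RGB2HSV);m=cv2.inRange(hsv,np.array((100,120,40)),np.array((125,255,255)))
n,l,st,c=cv2.connectedComponentsWithStats(m);print([list(s) for s in st[1:] if s[4]>25])
for r in(3,10,20,30):
    x=np.nonzero(m[r])[0]; print(r,px2w(w,x[0]-.5,r,6)[:2].round(1),px2w(w,x[-1]+.5,r,6)[:2].round(1))
# held tray: dark/bright profile at far end
c=np.array(read_state()["position"][:2]);th=np.radians(5.3);X=np.array([np.cos(th),np.sin(th)]);Y=np.array([-X[1],X[0]]);ct=c-15.6*Y
z=144.9+13.3
for o in((31,-80),(-31,-80),(31,-40),(-31,-40)): print(o,np.round(w2px(w,[*(ct+o[0]*X+o[1]*Y),z]),1))
for f in(-80,-40):
    u,v=w2px(w,[*(ct+f*Y),z]);g=w["image"].astype(int)
    if f==-40: print("row",int(v),"from",int(u)-90,[int(x) for x in g[int(v)-1:int(v)+2,int(u)-90:int(u)+90:2].mean((0,2))])
    else: print("col from",int(v)-25,[int(x) for x in g[int(v)-25:int(v)+25,int(u)-2:int(u)+3].mean((1,2))])
E
```

```text
[478.70984119 186.54991509] [397.66659268 179.26502444] 81.37000528733742 yaw 5.136451621172128 centre [430.13070045 272.54605759]
[[np.int32(215), np.int32(0), np.int32(14), np.int32(42), np.int32(529)], [np.int32(305), np.int32(0), np.int32(14), np.int32(43), np.int32(539)], [np.int32(0), np.int32(246), np.int32(158), np.int32(109), np.int32(8000)], [np.int32(182), np.int32(306), np.int32(4), np.int32(14), np.int32(38)], [np.int32(69), np.int32(338), np.int32(11), np.int32(15), np.int32(66)], [np.int32(92), np.int32(340), np.int32(52), np.int32(44), np.int32(1469)]]
3 [473.1 262.8] [389.8 255. ]
10 [472.9 267.7] [389.  259.9]
20 [471.7 274.8] [388.7 267. ]
30 [471.3 282. ] [387.5 274.2]
(31, -80) [167.8  39.2]
(-31, -80) [337.6  39.4]
(31, -40) [176.4 148.8]
(-31, -40) [329.1 148.9]
col from 14 [31, 33, 31, 31, 32, 34, 31, 33, 31, 33, 34, 31, 31, 33, 32, 31, 32, 29, 32, 32, 33, 34, 33, 32, 34, 31, 32, 34, 76, 100, 105, 104, 103, 105, 104, 103, 103, 102, 102, 103, 84, 62, 55, 56, 55, 54, 56, 55, 56, 78]
row 148 from 162 [149, 193, 231, 231, 229, 230, 229, 230, 219, 89, 94, 95, 94, 92, 72, 69, 71, 79, 77, 95, 139, 135, 136, 135, 137, 136, 136, 136, 134, 135, 136, 136, 135, 137, 136, 137, 136, 137, 138, 137, 133, 137, 145, 144, 147, 146, 148, 145, 147, 147, 145, 145, 147, 147, 146, 146, 146, 146, 146, 147, 146, 145, 147, 147, 146, 134, 133, 96, 99, 97, 95, 96, 95, 97, 79, 63, 64, 62, 65, 64, 73, 97, 95, 93, 96, 185, 238, 236, 236, 236]
```

Call:
servo_tool(rows=[[0, 2, 0.2, 0, 0, 0, 0], [0, 3, 0.2, 0, 0, 0, 0], [0, 3.5, 0.3, 1, 0, 0, 0], [0, 2.6, 0.2, 2, 0, 0, 0], [0, 1, 0.06, 3, 0, 0, 0], [0, 0, 0, 2.5, 0, 0, 0], [0, 0, 0, 1.5, 0, 0, 0], [0, 0, 0, 0.7, 0, 0, 0], [0, 0, 0, 0, 0, 0, 0], [0, 0, 0, 0, 0, 0, 0], [0, 0, 0, 0, 0, 0, 0]])

```text
clock: 39.45
position: [430.1, 289.2, 39.8]
ee_rot: [0.739, -0.674, -0.0, -0.001]
contact_force: [0.3, -1.2, -1.0]
gripper_width: 60.9
```

```bash
python3 - <<'E'
from h import *
to(429.7,287.7,22.7,-84.8)
E
```

```text
t 39.45 pos [430.1 289.2  39.8] turn [-0.1  0.1  0.1] shift [0.15 0.05 1.71] w 60.9 F [ 0.3 -1.2 -1. ]
```

Call:
servo_tool(rows=[[0, 0.1, 0, 0.6, 0, 0, 0], [0, 0, 0, 0.5, 0, 0, 0], [0, 0, 0, 0.3, 0, 0, 0], [0, 0, 0, 0.1, 0, 0, 0], [0, 0, 0, 0, 0, 0, 0], [0, 0, 0, 0, 0, 0, 0]])

```text
clock: 40.05
position: [429.6, 287.9, 23.8]
ee_rot: [0.739, -0.673, 0.0, -0.0]
contact_force: [0.5, -0.6, -0.7]
gripper_width: 60.9
```

Call:
servo_tool(rows=[[0, 0, 0, 0.1, 0, 0, 0], [0, 0, 0, 0.05, 0, 0, 0], [0, 0, 0, 0, 0, 0, 0], [0, 0, 0, 0, 0, 0, 0]])

```text
clock: 40.45
position: [429.6, 287.9, 22.7]
ee_rot: [0.739, -0.674, 0.0, -0.0]
contact_force: [-2.1, -1.0, 2.8]
gripper_width: 60.6
```

Contact; release, rise, and back off so the camera sees everything.

Call:
servo_tool(rows=[[0.75, 0, 0, 0, 0, 0, 0], [0.8, 0, 0, 0, 0, 0, 0], [0.9, 0, 0, 0, 0, 0, 0], [1, 0, 0, 0, 0, 0, 0], [1, 0, 0, 0, 0, 0, 0], [1, 0, 0, -1, 0, 0, 0], [1, 0, 0, -3, 0, 0, 0], [1, 0, 0, -4, 0, 0, 0], [1, 0, 0, -4, 0, 0, 0], [1, 0, 0, -4, 0, 0, 0], [1, 0, 0, -4, 0, 0, 0], [1, -2, 0, 0, 0, 0, 0]])

```text
clock: 41.65
position: [430.0, 308.8, 229.8]
ee_rot: [0.739, -0.674, 0.0, -0.007]
contact_force: [0.5, 0.9, 0.0]
gripper_width: 85.6
```

Call:
servo_tool(rows=[[1, -4, 0, 0, 0, 0, 0], [1, -4, 0, 0, 0, 0, 0], [1, -4, 0, 0, 0, 0, 0], [1, 0, 0, 0, 0, 0, 0], [1, 0, 0, 0, 0, 0, 0], [1, 0, 0, 0, 0, 0, 0]])

```text
clock: 42.25
position: [416.4, 426.3, 222.1]
ee_rot: [0.739, -0.674, 0.0, 0.001]
contact_force: [0.9, -0.8, 0.2]
gripper_width: 85.5
```

```bash
python3 - <<'E'
from h import *
w=snap("wrist","w14");t=snap("top","t14")
to(430,400,200,-84.8)
A=cv2.resize(w["image"][0:300,130:390],(520,600));B=cv2.resize(np.ascontiguousarray(t["image"][130:270,150:430]),(280,140));S=cv2.resize(snap("scene","s14")["image"],(280,210))
o=np.zeros((600,800,3),np.uint8);o[:,:520]=A;o[:140,520:]=B;o[150:360,520:]=S
o[370:510,520:]=cv2.resize(np.ascontiguousarray(ld("top0")["image"][130:270,150:430]),(280,140))
cv2.imwrite("pics/f.png",o[:,:,::-1])
E
```

```text
t 42.35 pos [416.7 426.1 222.5] turn [ 0.  -0.   0.1] shift [ 2.72 -1.09  2.25] w 85.3 F [-0.4 -0.5 -0.1]
```

View pics/f.png

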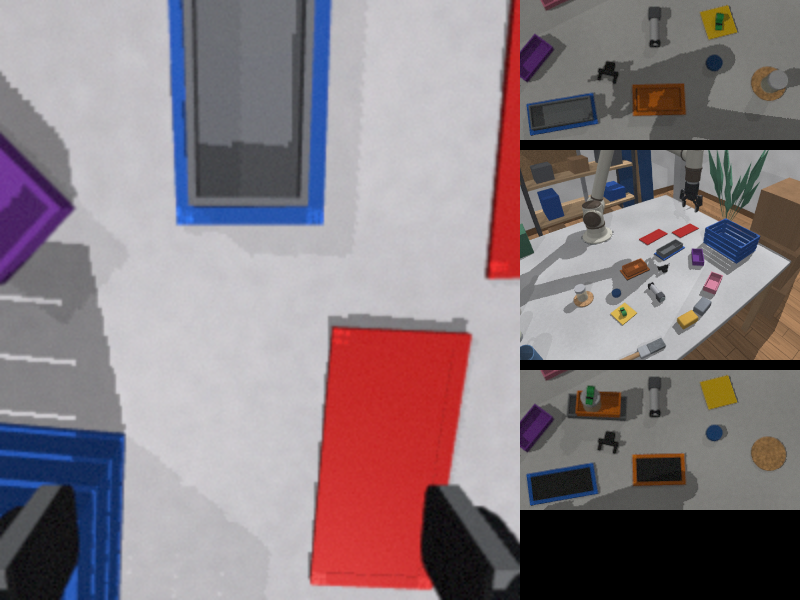

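```bash
python3 - <<'E'
from h import *
w=ld("w14");q=lambda u,v,z:px2w(w,(u+.5)/2-.5+130,(v+.5)/2-.5,z)[:2]
X=np.array([.9959,.0906]);Y=np.array([-.0906,.9959])
m=(q(178,224,6)+q(324,224,6))/2-90*Y;t=(q(187,207,36)+q(309,207,36))/2-80*Y
e=q(187,207,36)-q(190,5,36);print("mat",m,"tray",t,"dX,dY",(t-m)@X,(t-m)@Y)
for a,b,z in((187,190,36),(309,307,36),(178,169,6),(324,328,6)): e=q(a,205,z)-q(b,5,z);print(z,np.degrees(np.arctan2(-e[0],e[1])))
t=ld("t14")
print("gmat",seg(t,(100,120,30),(125,255,255),(150,218,235,270),6))
g=cv2.absdiff(t["image"],ld("top0")["image"]).max(2);print("torch diff",g[138:176,279:291].max(),"mouth",g[190:213,228:250].max())
E
```

```text
mat [428.9025843  273.18854211] tray [430.54378775 273.92161084] dX,dY 1.7008905449396419 0.5813701124030763
36 2.567402174426036
36 7.707541619763945
6 5.903334731867283
6 6.352657405973392
gmat (460, ((425.9440002441406, 269.2408142089844), (82.60691833496094, 178.7802734375), 5.446782112121582))
torch diff 16 mouth 46
```

```bash
python3 -c "
from bench import *
print(job_done())"
```

```text
the job is handed in; nothing more can be done
None
```

I took the pile apart in the order asked and handed the job in at about 42 s. All four pieces are upright in their places, and the arm was clear of everything.

| Piece | Offset from the middle of its place | How measured |
|---|---|---|
| Whistle | about 2 mm | top camera |
| Jar | about 1 mm, set down under roughly 5 N contact | wrist camera |
| Orange tray | about 2–3 mm, in line within about 1° | wrist camera |
| Grey tray | about 2 mm, in line within about 1° | wrist camera |

- **Whistle regrasped:** It first lay about 8 mm off the middle of the pad. I picked it up again and moved it before touching the jar.
- **Camera disagreement:** The top camera read about 4 mm off the wrist camera at the pads and mats. I placed the jar and trays by the wrist camera.
- **Grey tray's line:** The tray's two long edges gave 2.6° and 7.7°, averaging 5.1°. The mat read 5.4° by the top camera and 5.9–6.4° by the wrist camera, so this check is rough.
- **Torch and mouthpiece:** The torch showed no change between the first and last top views. The pixels around the mouthpiece differed somewhat, which I put down to shadow; the pictures show it in the same place.

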